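Fetch the sample tube from behind the reagent bottles

ROBOT

A 6-joint arm with a two-finger parallel gripper is mounted at the origin on the work surface. World frame = base frame: x ahead of the robot, y to its left, z up, the work surface at z = 0. Lengths are in m, angles in degrees, forces in N, time in s.
With the tool pointing down it reaches from about 0.4 to 0.825 m from the base axis. Payload 7 kg.
Tool frame: the origin (TCP) lies midway between the tips of the shut fingers; the grasp point (between the pads) lies 19 mm behind it; x points along the fingers, z is the direction in which the jaws open and shut, and the axes are right-handed (so a half turn about x gives the same grasp; the last joint's range is limited). The gripper opens to 88 mm and grips with 3 to 60 N. Pads are 19 mm wide; open, the fingers measure 130 mm over their backs; the gripper's body (78 mm by 193 mm) begins 47 mm behind the grasp point.
Start: joints at [-56.201, 20.546, 0.682, 0, -70.136, -16.507], TCP at [0.201, -0.644, 0.227] pointing down, gripper open.
Joint ranges: [-176.03, 176.03], [-82.01, 121.73], [-58.28, 71.71], [-173.87, 95.51], [-174.79, -0.11], [-173.66, 173.66]. Speed limits (degrees/s): [136.94, 136.94, 172.46, 180, 180, 180].

INTERFACE

Orientations are given as [roll, pitch, yaw] about the fixed x, y, z axes, in that order (R = Rz(yaw) Ry(pitch) Rx(roll)).
In Python, from plant import ctrl gives the robot as it stands.
- The arm moves only by the tool servo_tool, never from a script. Its argument "motion" is a list of rows, each an object with "offset": the shift along the tool's x, y, z in m, a list of three; "roll": the turn about the tool's x in degrees; "claw": the opening, from -1 (shut) to 1 (fully open), so that 0 is half open. In form: [{"offset": [x, y, z], "roll": roll, "claw": claw}, ...]. A call has 1 to 12 rows; each row shifts and turns the commanded pose from where the row before left it, along the tool's axes as they then stand; what a row does not reach is not made up. A row lasts 1/8 s, in which the tool goes at most 62.5 mm and 10.7 degrees, less where a joint would pass 70% of its speed; a pose out of reach is approached as far as the arm can. A call is refused whole if a number of a shift passes 0.0625 or a number of a turn 10.7, either way. A call with a gripper value outside its range is refused whole. The fingers move at their own pace and stop on an object; the grip force is fixed at half the most. Time passes only in rows, so rows that do not move let the fingers close. It gives the time, the measured TCP pose, the force and the opening at its end, in the units of the state.
- ctrl.get_obs(): the state, without advancing time (a new reading comes with each control period).
- ctrl.snapshot(name): name is "scene" or "side" or "wrist"; returns a dict with "frame" (400x640x3 uint8, blue, green, red), "z_map" (400x640 float32, m along the optical axis (not along the pixel's ray), 0 where there is no reading), "mtx" (3x3 intrinsics, pixels), "extrinsics" (4x4, takes a point from camera to world coordinates). Camera axes: x right, y up, looking along -z (the intrinsics and any distortion apply to the point x, -y, -z); pixel columns grow to the right and rows downward; lengths in m; the calibration is good to about 2 mm. A picture is of the moment at which its call begins.
- ctrl.close_job(): hands the job in, once; it reports no verdict.
The state is a dict: "clock": time; "joint_pos": joint angles; "qvel": joint speeds; "tau": joint torques, N m; "tool_pos": TCP position; "orientation": TCP orientation; "force": force on the tool from outside, world axes, zero at the start; "moment": the same for the moment, N m; "opening": finger opening in m.
Only numpy, scipy, OpenCV 4.12 (cv2) and the standard library are available. Lean on these libraries where they do the work, as an engineer would, in place of code of your own. Each camera call takes 0.05 s, during which the arm holds its last target.

TASK

The amber sample tube stands behind three reagent bottles on the steel spill tray: first set all three bottles upright on the black mat, then lower the tube upright into the steel canister until you feel it stand on the insert, whose height is unknown, and let go without dropping or ramming it. Only then put the bottles back on the tray, each standing in the middle of the pad of its cap's colour. Tip nothing over and leave the petri dish where it is.

Things in the scene. Friction and masses are not known exactly. Their poses are not given: they have to be found in the camera images.
- bottle_red: white plastic reagent bottle with a red screw cap and a red band round its belly; round, 48 mm across and 140 mm tall, 0.18 to 0.35 kg; shoulder from 93 to 104 mm, cap 32 mm across from 104 to 140 mm above its base (grip it by the cap). Origin: centre of its underside; z up. At the start it stands on the pad of its own colour.
- bottle_blue: white plastic reagent bottle with a blue screw cap and a blue band round its belly; round, 48 mm across and 140 mm tall, 0.18 to 0.35 kg; shoulder from 93 to 104 mm, cap 32 mm across from 104 to 140 mm above its base (grip it by the cap). Origin: centre of its underside; z up. At the start it stands on the pad of its own colour.
- bottle_yellow: white plastic reagent bottle with a yellow screw cap and a yellow band round its belly; round, 48 mm across and 140 mm tall, 0.18 to 0.35 kg; shoulder from 93 to 104 mm, cap 32 mm across from 104 to 140 mm above its base (grip it by the cap). Origin: centre of its underside; z up. At the start it stands on the pad of its own colour.
- pad_red: flat red disc fixed on the steel spill tray, 70 mm across, 3 mm thick: the place of the red-capped bottle. Origin: centre of its underside, so its top is 3 mm above the origin.
- pad_blue: flat blue disc fixed on the steel spill tray, 70 mm across, 3 mm thick: the place of the blue-capped bottle. Origin: centre of its underside, so its top is 3 mm above the origin.
- pad_yellow: flat yellow disc fixed on the steel spill tray, 70 mm across, 3 mm thick: the place of the yellow-capped bottle. Origin: centre of its underside, so its top is 3 mm above the origin.
- tube: sample tube: upright cylinder of amber glass with a black cap, 36 mm across over its whole length, 105 mm tall (cap: the top 20 mm), about 0.12 kg, standing on the tray floor behind and between the three bottles, about 65 to 70 mm from each, so there is no room for a gripper's body until they are gone. Origin: centre of its underside; z up.
- canister: open-topped opaque steel canister, fixed, 74 mm across outside, walls 4 mm (66 mm inside), rim 80 mm above the table. Origin: centre of its underside. It holds a firm flat grey insert filling the bore, whose top lies at an unknown height, between 32 and 58 mm above the origin, so the tube always stands out well above the rim. The insert is rigid: it does not sink under the tube.
- holding_mat: black rubber mat fixed on the table to one side of the tray (left or right, the canister being on the other), 300 mm along its own x, 120 mm along its own y, 3 mm thick: the side area for the bottles. Origin: centre of its underside.
- dish: closed round petri dish, clear with a green top, 56 mm across, 15 mm high, loose, on one of the tray corners nearest the robot (a small clear vial with a black cap, 28 mm across and 55 mm tall, stands on the other), to be left alone. Origin: centre of its underside.

How it is judged:
By the outcome, as a careful person would: the job done as asked, in the order asked, and still so for the second after the job is handed in, with the robot touching nothing.
It also fails if it takes over 144 s, if anything falls off the work surface, if the arm or the gripper's body presses on something with over 40 N, if the wrist force passes 120 N, or if a joint passes its speed limit or range.

## Working session

There is one attempt and no reset: what is moved stays moved. The work goes in short steps, Python scripts to look and compute and a tool call to move; the robot and the scene stay as the last step left them, time stands still between calls to the robot, and variables do not carry over. Pictures are saved under pics/ and viewed, and the job is handed in when it is done.

Besides the shell and the picture viewer there is one more tool, called after "Request:" as a command line: name --argument value ..., lists and objects as JSON in quotes. servo_tool: Moves the arm, as the interface text tells. Its arguments: {"type":"object","properties":{"motion":{"type":"array"}},"required":["motion"]}

```bash
ls; mkdir -p pics
python3 - <<'E'
from plant import ctrl
import cv2
print(ctrl.get_obs())
for n in ["scene","side","wrist"]:
    s=ctrl.snapshot(n); cv2.imwrite(f"pics/a_{n}.png",s["frame"]); print(n,s["mtx"],s["extrinsics"],(s["z_map"]>0).mean())
E
```

```text
pics
{'clock': 0.0, 'joint_pos': array([-5.62018028e+01,  2.05903515e+01,  6.33858150e-01, -1.94161978e-02,
       -7.01359214e+01, -1.65043524e+01]), 'qvel': array([ 0.0319618 ,  0.08989999, -0.17014929, -0.09053057,  0.00148982,
        0.03409655]), 'tau': array([-1.25665880e-03, -5.82719100e+01,  2.93058980e+01,  6.99707687e+00,
        7.01944882e-03, -2.02169063e-04]), 'tool_pos': array([ 0.20045506, -0.64403687,  0.22563778]), 'orientation': array([  5.33330318,  89.90579938, 112.62053574]), 'force': array([-0.21135137,  0.47461929,  0.04107898]), 'moment': array([0.00964991, 0.05339309, 0.00109441]), 'opening': 0.0876193989951512}
scene [[431.35368117   0.         316.14302611]
 [  0.         431.35368117 193.7302349 ]
 [  0.           0.           1.        ]] [[-0.16758974 -0.85115979  0.49743411  1.00783365]
 [ 0.98579863 -0.15016571  0.07517523  0.06924808]
 [ 0.01071142  0.50296847  0.86423839  0.82145432]
 [ 0.          0.          0.          1.        ]] 0.99598046875
side [[457.24694115   0.         324.58886668]
 [  0.         457.24694115 200.28786968]
 [  0.           0.           1.        ]] [[-0.91418914  0.30669478 -0.26494626  0.28129442]
 [-0.40484174 -0.66037324  0.63246371  0.62541898]
 [ 0.0190099   0.68545277  0.7278689   0.7602615 ]
 [ 0.          0.          0.          1.        ]] 0.99603125
wrist [[306.80320199   0.         319.00668105]
 [  0.         306.80320199 195.80550444]
 [  0.           0.           1.        ]] [[-0.29642017 -0.91167111 -0.28458895  0.12359931]
 [ 0.95505687 -0.28257751 -0.08953392 -0.66712348]
 [ 0.00120704 -0.29833829  0.95445943  0.38319347]
 [ 0.          0.          0.          1.        ]] 0.9961171875
```

View pics/a_scene.png

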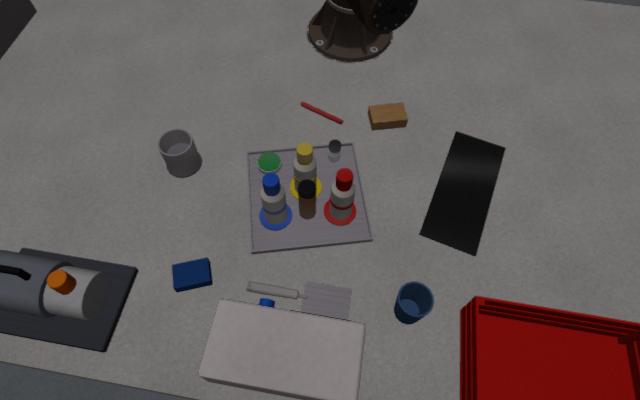

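View pics/a_side.png

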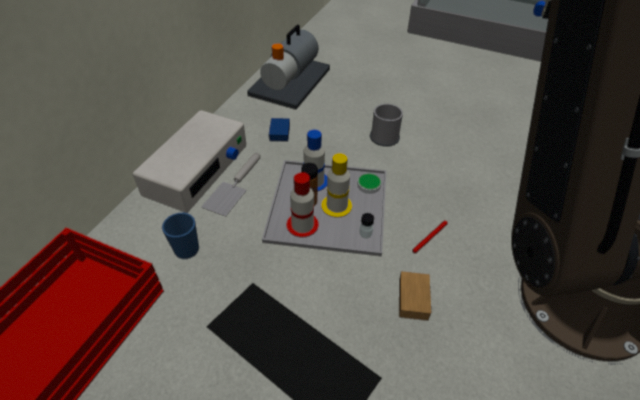

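View pics/a_wrist.png

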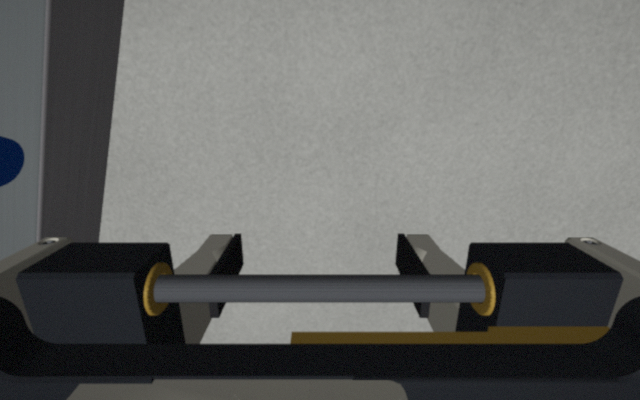

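```bash
cat > h.py <<'E'
from plant import ctrl
import numpy as np, cv2
def proj(s):
    K=s["mtx"];T=s["extrinsics"];z=s["z_map"]
    v,u=np.mgrid[0:400,0:640]
    X=(u-K[0,2])/K[0,0]*z; Y=(v-K[1,2])/K[1,1]*z
    P=np.stack([X,-Y,-z],-1)@T[:3,:3].T+T[:3,3]
    P[z<=0]=np.nan
    return P
def rayplane(s,uv,h):
    K=s["mtx"];T=s["extrinsics"]
    uv=np.atleast_2d(uv).astype(float)
    d=np.stack([(uv[:,0]-K[0,2])/K[0,0],-(uv[:,1]-K[1,2])/K[1,1],-np.ones(len(uv))],-1)@T[:3,:3].T
    return T[:3,3]+d*((h-T[2,3])/d[:,2])[:,None]
def pix(s,p):
    K=s["mtx"];T=s["extrinsics"]
    q=(np.atleast_2d(p)-T[:3,3])@T[:3,:3]
    return np.stack([K[0,0]*q[:,0]/-q[:,2]+K[0,2],K[1,1]*-q[:,1]/-q[:,2]+K[1,2]],-1)
HS={"red":[(0,8),(172,180)],"blue":[(110,125)],"yellow":[(24,34)],"green":[(50,75)]}
def mask(s,c,smin=120,vmin=60):
    h=cv2.cvtColor(s["frame"],cv2.COLOR_BGR2HSV)
    m=np.zeros((400,640),bool)
    for a,b in HS[c]: m|=(h[...,0]>=a)&(h[...,0]<=b)
    return m&(h[...,1]>smin)&(h[...,2]>vmin)
def circ(xy,r=None):
    from scipy.optimize import least_squares
    c0=xy.mean(0)
    if r: f=lambda p:np.hypot(*(xy-p).T)-r; o=least_squares(f,c0,loss="soft_l1",f_scale=.001); return o.x
    f=lambda p:np.hypot(*(xy-p[:2]).T)-p[2]; o=least_squares(f,[*c0,.02],loss="soft_l1",f_scale=.001); return o.x
E
cat > m1.py <<'E'
from h import *
for n in ["scene","side"]:
    s=ctrl.snapshot(n);P=proj(s)
    reg=(P[...,0]>.3)&(P[...,0]<.85)&(abs(P[...,1])<.4)
    # tray region height
    for c in ["red","blue","yellow","green"]:
        m=mask(s,c)&reg
        z=P[...,2]
        Q=P[m]
        print(n,c,m.sum(),"z hist",np.histogram(Q[:,2],bins=[0,.004,.008,.012,.016,.03,.06,.09,.11,.13,.14,.145,.15,.155,.16])[0])
        if c!="green":
            zt=np.percentile(Q[:,2],98); T=Q[Q[:,2]>zt-.006]; pd=Q[Q[:,2]<.02]
            t2=T[:,:2]
            print("  captop z",zt,"n",len(T),"centroid",t2.mean(0),"minmax",t2.min(0),t2.max(0),"fit",cv2.minEnclosingCircle(t2.astype(np.float32)))
            # pad: enclosing circle of largest component
            nl,l,st,_=cv2.connectedComponentsWithStats((m&(z<.02)).astype(np.uint8)*255)
            print("  pad z",np.median(pd[:,2]),"circ",cv2.minEnclosingCircle(pd[:,:2].astype(np.float32)))
        else: print("  ",Q[:,:3].mean(0),cv2.minEnclosingCircle(Q[:,:2].astype(np.float32)))
E
python3 m1.py
```

```text
scene red 3619 z hist [ 204 1824  308  102   25  262  392  295    4    2    6  179    2    0]
  captop z 0.14803412468799343 n 187 centroid [0.57067863 0.05553464] minmax [0.55503187 0.04110164] [0.58528548 0.07028461] fit ((0.569959282875061, 0.05580343306064606), 0.015842130407691002)
  pad z 0.006241175558954426 circ ((0.5754121541976929, 0.16482935845851898), 0.360118567943573)
scene blue 587 z hist [  2 146 131   1  18  91   3   0   3   0   6 182   4   0]
  captop z 0.14942436353764718 n 189 centroid [ 0.6050558  -0.07758866] minmax [ 0.59045613 -0.09321507] [ 0.61935127 -0.06248204] fit ((0.6049222350120544, -0.07776753604412079), 0.015604645945131779)
  pad z 0.007884015046418225 circ ((0.5799399614334106, -0.09182482957839966), 0.06329935789108276)
scene yellow 349 z hist [  3  79  69   0   2  15  19   8   0   0   3 144   7   0]
  captop z 0.14998149676933994 n 153 centroid [ 0.52501665 -0.02946252] minmax [ 0.50959455 -0.04335902] [ 0.53907543 -0.01503648] fit ((0.5246033668518066, -0.02936585433781147), 0.015159503556787968)
  pad z 0.007748222622076195 circ ((0.52569550275
[... 858 characters left out ...]
4438419342), 0.01608320325613022)
  pad z 0.006438439496733728 circ ((0.5871352553367615, -0.08011166751384735), 0.02813364937901497)
side yellow 604 z hist [  9 205  30   2   0  43  31   0  80  50  30 123   0   0]
  captop z 0.1477777551162813 n 146 centroid [ 0.52447124 -0.02667333] minmax [ 0.51015866 -0.04454298] [ 0.5410456  -0.01089308] fit ((0.5247108936309814, -0.027839574962854385), 0.01705968752503395)
  pad z 0.006222884629204839 circ ((0.5566280484199524, -0.09609384834766388), 0.1094730868935585)
side green 248 z hist [  0   0   0  17 227   4   0   0   0   0   0   0   0   0]
   [ 0.4878529  -0.11935352  0.01876101] ((0.6362711191177368, -0.10296684503555298), 0.1793343871831894)
```

```bash
cat > m2.py <<'E'
from h import *
for n in ["scene","side"]:
    s=ctrl.snapshot(n);P=proj(s)
    z=P[...,2];x=P[...,0];y=P[...,1]
    def at(cx,cy,r): return np.hypot(x-cx,y-cy)<r
    # tube top
    m=at(.6,-.008,.05)&(z>.095)&(z<.125); Q=P[m]; 
    if len(Q): print(n,"tube",len(Q),np.percentile(Q[:,2],[5,50,95]),cv2.minEnclosingCircle(Q[Q[:,2]>.1][:,:2].astype(np.float32)),Q.mean(0))
    g=pix(s,[[.57,-.2,.08]])
    # canister: rim
    m=(y<-.22)&(y>-.45)&(x>.35)&(x<.62)&(z>.072)&(z<.088); Q=P[m]
    print(n,"can",len(Q),np.median(Q[:,2]),cv2.minEnclosingCircle(Q[:,:2].astype(np.float32)),circ(Q[:,:2]))
    c=circ(Q[:,:2])
    m=at(c[0],c[1],.024)&(z<.075); print("  inside z",m.sum(),np.percentile(z[m],[10,50,90]) if m.sum() else "")
    # mat
    h=cv2.cvtColor(s["frame"],cv2.COLOR_BGR2HSV)
    m=(h[...,2]<70)&(y>.12)&(y<.5)&(x>.2)&(x<.8)&(z<.02)
    nl,l,st,_=cv2.connectedComponentsWithStats(m.astype(np.uint8)); k=1+np.argmax(st[1:,4])
    cn,_=cv2.findContours((l==k).astype(np.uint8),cv2.RETR_EXTERNAL,cv2.CHAIN_APPROX_NONE)
    c=max(cn,key=cv2.contourArea)[:,0]
    W=rayplane(s,c,.003); r=cv2.minAreaRect(W[:,:2].astype(np.float32)); print(n,"mat",r,"\n",cv2.boxPoints(r),np.median(z[l==k]))
    # vial
    m=at(.49,.03,.06)&(z>.045)&(z<.07);Q=P[m]; 
    if len(Q): print(n,"vial",len(Q),Q.mean(0))
E
python3 m2.py
```

```text
scene tube 326 [0.09757238 0.10890823 0.11145494] ((0.5944794416427612, -0.009784337133169174), 0.04951109737157822) [ 0.58878969 -0.0124944   0.10726479]
scene can 312 0.07914957615858603 ((0.5063118934631348, -0.3119337558746338), 0.03817383572459221) [ 0.50759309 -0.31204026  0.03470185]
  inside z 96 [0.0349229  0.03650348 0.03808199]
scene mat ((0.46553823351860046, 0.32033729553222656), (0.11915943771600723, 0.3001818358898163), 75.70035552978516) 
 [[0.30538177 0.29967493]
 [0.5962632  0.22553211]
 [0.6256947  0.34099966]
 [0.3348133  0.41514248]] 0.0037973179407313484
scene vial 136 [0.4548875  0.01826158 0.0572294 ]
side tube 218 [0.09704451 0.10769433 0.10998872] ((0.5934833288192749, -0.025828203186392784), 0.034469302743673325) [ 0.58589744 -0.01587333  0.10604149]
side can 198 0.0767293748716893 ((0.5075943470001221, -0.3128994405269623), 0.039350997656583786) [ 0.50873688 -0.31192889  0.03467087]
  inside z 0 
side mat ((0.4651896357536316, 0.3205476403236389), (0.11860238015651703, 0.2981683909893036), 75.80299377441406) 
 [[0.30611473 0.29962152]
 [0.5951765  0.22649372]
 [0.62426454 0.34147376]
 [0.33520275 0.41460156]] 0.002832297207421619
side vial 272 [0.48309811 0.00504722 0.05707655]
```

```bash
cat >> h.py <<'E'
from scipy.spatial.transform import Rotation as Ro
def go(target=None,jaw=None):
    """print tool-axis shift to the world TCP target and roll to the jaw dir (deg)"""
    o=ctrl.get_obs(); R=Ro.from_euler("xyz",o["orientation"],degrees=True).as_matrix()
    p=np.array(o["tool_pos"]); a=np.degrees(np.arctan2(R[1,2],R[0,2]))
    print("t",round(o["clock"],2),"tcp",p.round(4),"F",np.round(o["force"],2),"open",round(o["opening"],4),"jaw",round(a,2),"x",R[:,0].round(3),"y",R[:,1].round(3),"z",R[:,2].round(3))
    print("j",np.round(o["joint_pos"],1))
    if target is not None:
        print("tool shift now:",((np.array(target)-p)@R).round(4))
        if jaw is not None:
            d=(jaw-a+90)%180-90; print("jaw change (world +z) ",round(d,2)," roll = ",round(-d,2))
            R2=Ro.from_euler("z",d,degrees=True).as_matrix()@R
            print("shift in axes after roll:",((np.array(target)-p)@R2).round(4))
E
python3 - <<'E'
from h import *
go([.57,.056,.24],75.7)
s=ctrl.snapshot("scene");P=proj(s)
h=cv2.cvtColor(s["frame"],cv2.COLOR_BGR2HSV)
m=(h[...,2]<70)&(np.hypot(P[...,0]-.591,P[...,1]+.012)<.04)&(P[...,2]>.1); Q=P[m]
print(len(Q),np.median(Q[:,2]),cv2.minEnclosingCircle(Q[:,:2].astype(np.float32)),Q.mean(0))
E
```

```text
t 0.35 tcp [ 0.2006 -0.6444  0.2263] F [0.01 0.57 0.23] open 0.0876 jaw 107.29 x [-0.  0. -1.] y [-0.955 -0.297  0.   ] z [-0.297  0.955  0.   ]
j [-56.2  20.6   0.7  -0.  -70.1 -16.5]
tool shift now: [-0.0135 -0.5609  0.5589]
jaw change (world +z)  -31.59  roll =  31.59
shift in axes after roll: [-0.0134 -0.185   0.7699]
260 0.10953260965571521 ((0.5847488045692444, -0.011884447187185287), 0.018699388951063156) [ 0.58736181 -0.01258432  0.10901754]
```

Request:
servo_tool --motion '[{"offset": [0, 0, 0], "roll": 10.5, "claw": 0.35}, {"offset": [0, 0, 0], "roll": 10.5, "claw": 0.35}, {"offset": [0, 0, 0], "roll": 10.6, "claw": 0.35}, {"offset": [0, -0.013, 0.054], "roll": 0, "claw": 0.35}, {"offset": [0, -0.013, 0.054], "roll": 0, "claw": 0.35}, {"offset": [0, -0.013, 0.054], "roll": 0, "claw": 0.35}, {"offset": [0, -0.013, 0.054], "roll": 0, "claw": 0.35}, {"offset": [0, -0.013, 0.054], "roll": 0, "claw": 0.35}, {"offset": [0, -0.013, 0.054], "roll": 0, "claw": 0.35}, {"offset": [0, -0.013, 0.054], "roll": 0, "claw": 0.35}, {"offset": [0, -0.013, 0.054], "roll": 0, "claw": 0.35}, {"offset": [0, 0, 0], "roll": 0, "claw": 0.35}]'

```text
clock: 1.9
tool_pos: [0.4098, -0.2489, 0.227]
orientation: [-74.7, 89.9, 1.3]
force: [-0.2, 0.8, 0.2]
opening: 0.0592
```

```bash
python3 -c "
from h import *
go([.57,.056,.17],75.7)"
```

```text
t 1.9 tcp [ 0.4098 -0.2489  0.227 ] F [-0.18  0.76  0.17] open 0.0592 jaw 75.97 x [ 0.001  0.    -1.   ] y [-0.97   0.242 -0.001] z [0.242 0.97  0.   ]
j [ -7.7   1.7 -23.1  -0.  -65.  -96.3]
tool shift now: [ 0.0573 -0.0815  0.3346]
jaw change (world +z)  -0.27  roll =  0.27
shift in axes after roll: [ 0.0573 -0.0799  0.335 ]
```

Request:
servo_tool --motion '[{"offset": [0, -0.0115, 0.048], "roll": 0, "claw": 0.35}, {"offset": [0, -0.0115, 0.048], "roll": 0, "claw": 0.35}, {"offset": [0, -0.0115, 0.048], "roll": 0, "claw": 0.35}, {"offset": [0, -0.0115, 0.048], "roll": 0, "claw": 0.35}, {"offset": [0, -0.0115, 0.048], "roll": 0, "claw": 0.35}, {"offset": [0, -0.0115, 0.048], "roll": 0, "claw": 0.35}, {"offset": [0, -0.0115, 0.048], "roll": 0, "claw": 0.35}, {"offset": [0, 0, 0], "roll": 0, "claw": 0.35}, {"offset": [0.02, 0, 0], "roll": 0, "claw": 0.35}, {"offset": [0.02, 0, 0], "roll": 0, "claw": 0.35}, {"offset": [0, 0, 0], "roll": 0, "claw": 0.35}]'

```text
clock: 3.28
tool_pos: [0.5681, 0.0527, 0.1853]
orientation: [124.3, 89.8, -160.1]
force: [0.0, 0.2, 0.9]
opening: 0.0593
```

```bash
python3 -c "
from h import *
go([.57,.056,.1145],75.7)
s=ctrl.snapshot('wrist');cv2.imwrite('pics/b.png',s['frame'])
s=ctrl.snapshot('side');cv2.imwrite('pics/c.png',cv2.resize(s['frame'][100:300,200:440],None,fx=3,fy=3))
"
```

```text
t 3.27 tcp [0.5681 0.0527 0.1853] F [0.05 0.17 0.92] open 0.0593 jaw 75.63 x [-0.003 -0.001 -1.   ] y [-0.969  0.248  0.003] z [ 0.248  0.969 -0.002]
j [  24.9   12.7  -16.    -0.   -61.5 -129.3]
tool shift now: [ 0.0708 -0.0013  0.0038]
jaw change (world +z)  0.07  roll =  -0.07
shift in axes after roll: [ 0.0708 -0.0013  0.0038]
```

View pics/b.png

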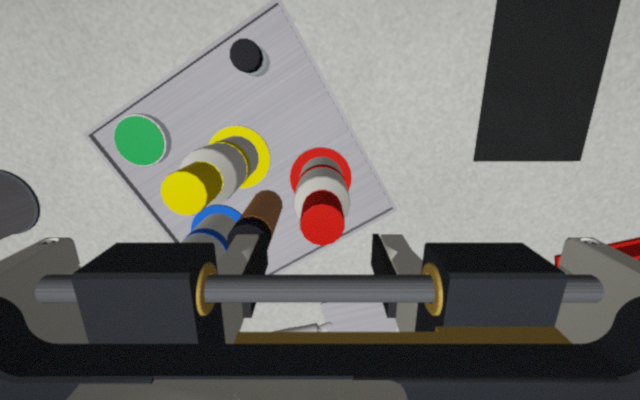

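View pics/c.png

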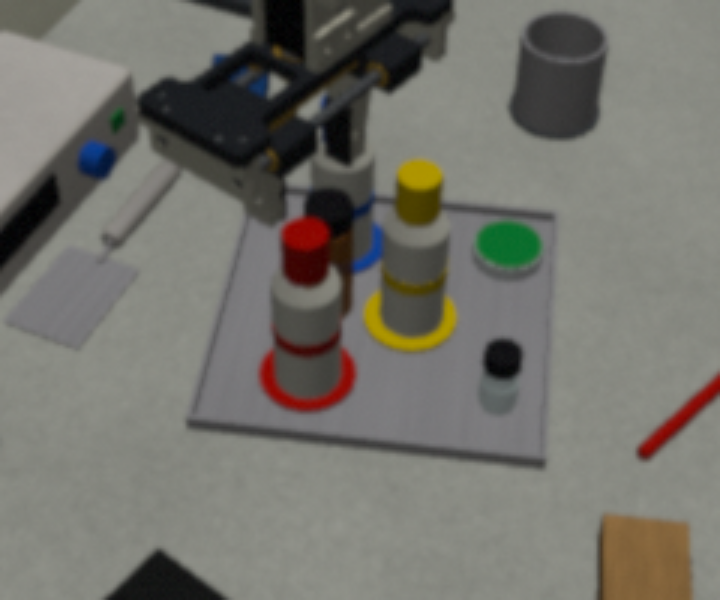

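Request:
servo_tool --motion '[{"offset": [0.018, -0.001, 0.002], "roll": 0, "claw": 0.35}, {"offset": [0.018, 0, 0.002], "roll": 0, "claw": 0.35}, {"offset": [0.018, 0, 0], "roll": 0, "claw": 0.35}, {"offset": [0.017, 0, 0], "roll": 0, "claw": 0.35}, {"offset": [0, 0, 0], "roll": 0, "claw": 0.35}, {"offset": [0, 0, 0], "roll": 0, "claw": -1}, {"offset": [0, 0, 0], "roll": 0, "claw": -1}, {"offset": [0, 0, 0], "roll": 0, "claw": -1}, {"offset": [0, 0, 0], "roll": 0, "claw": -1}, {"offset": [0, 0, 0], "roll": 0, "claw": -1}]'

```text
clock: 4.62
tool_pos: [0.5714, 0.0577, 0.116]
orientation: [-74.5, 90.0, 1.2]
force: [0.3, -1.1, 2.8]
opening: 0.0316
```

```bash
python3 -c "
from h import *
go([.562,.296,.18],75.7)"
```

```text
t 4.62 tcp [0.5714 0.0577 0.116 ] F [ 0.3  -1.06  2.82] open 0.0316 jaw 75.7 x [ 0.001  0.    -1.   ] y [-0.969  0.247 -0.001] z [0.247 0.969 0.   ]
j [  25.3   16.7  -20.7    0.   -52.6 -129.6]
tool shift now: [-0.064   0.0679  0.2286]
jaw change (world +z)  -0.0  roll =  0.0
shift in axes after roll: [-0.064   0.068   0.2286]
```

Request:
servo_tool --motion '[{"offset": [-0.015, 0, 0], "roll": 0, "claw": -1}, {"offset": [-0.025, 0, 0], "roll": 0, "claw": -1}, {"offset": [-0.025, 0, 0], "roll": 0, "claw": -1}, {"offset": [0, 0.01, 0.03], "roll": 0, "claw": -1}, {"offset": [0, 0.012, 0.042], "roll": 0, "claw": -1}, {"offset": [0, 0.012, 0.042], "roll": 0, "claw": -1}, {"offset": [0, 0.012, 0.042], "roll": 0, "claw": -1}, {"offset": [0, 0.012, 0.042], "roll": 0, "claw": -1}, {"offset": [0, 0.01, 0.03], "roll": 0, "claw": -1}, {"offset": [0.02, 0, 0], "roll": 0, "claw": -1}, {"offset": [0.02, 0, 0], "roll": 0, "claw": -1}, {"offset": [0, 0, 0], "roll": 0, "claw": -1}]'

```text
clock: 6.12
tool_pos: [0.5604, 0.2948, 0.1391]
orientation: [140.4, 89.8, -144.0]
force: [-0.4, 0.2, -3.5]
opening: 0.0311
```

```bash
python3 -c "
from h import *
go([.562,.296,.1125],75.7)"
```

```text
t 6.12 tcp [0.5604 0.2948 0.1391] F [-0.35  0.25 -3.52] open 0.0311 jaw 75.69 x [-0.003 -0.002 -1.   ] y [-0.969  0.247  0.003] z [ 0.247  0.969 -0.003]
j [  45.4   20.6  -11.3   -0.   -58.4 -149.6]
tool shift now: [ 0.0266 -0.0014  0.0017]
jaw change (world +z)  0.01  roll =  -0.01
shift in axes after roll: [ 0.0266 -0.0014  0.0017]
```

Request:
servo_tool --motion '[{"offset": [0.014, -0.001, 0.001], "roll": 0, "claw": -1}, {"offset": [0.009, 0, 0], "roll": 0, "claw": -1}, {"offset": [0.003, 0, 0], "roll": 0, "claw": -1}, {"offset": [0.001, 0, 0], "roll": 0, "claw": -1}, {"offset": [0, 0, 0], "roll": 0, "claw": -1}]'

```text
clock: 6.75
tool_pos: [0.563, 0.2963, 0.1139]
orientation: [-46.6, 90.0, 29.1]
force: [0.7, -0.0, -4.1]
opening: 0.0316
```

Request:
servo_tool --motion '[{"offset": [0.001, 0, 0], "roll": 0, "claw": -1}, {"offset": [0.0005, 0, 0], "roll": 0, "claw": -1}, {"offset": [0, 0, 0], "roll": 0, "claw": -1}]'

```text
clock: 7.12
tool_pos: [0.5629, 0.2962, 0.1122]
orientation: [-35.7, 90.0, 40.0]
force: [-0.6, 0.8, -2.9]
opening: 0.0314
```

Request:
servo_tool --motion '[{"offset": [0.0005, 0, 0], "roll": 0, "claw": -1}, {"offset": [0.0005, 0, 0], "roll": 0, "claw": -1}, {"offset": [0, 0, 0], "roll": 0, "claw": -1}]'

```text
clock: 7.5
tool_pos: [0.5633, 0.2962, 0.1121]
orientation: [-60.0, 89.9, 15.7]
force: [-2.0, -1.5, 5.2]
opening: 0.0315
```

Request:
servo_tool --motion '[{"offset": [0, 0, 0], "roll": 0, "claw": 0.35}, {"offset": [0, 0, 0], "roll": 0, "claw": 0.35}, {"offset": [0, 0, 0], "roll": 0, "claw": 0.35}, {"offset": [-0.02, 0, 0], "roll": 0, "claw": 0.35}, {"offset": [-0.03, 0, 0], "roll": 0, "claw": 0.35}, {"offset": [-0.03, 0, 0], "roll": 0, "claw": 0.35}, {"offset": [0, -0.008, -0.06], "roll": 0, "claw": 0.35}, {"offset": [0, -0.008, -0.06], "roll": 0, "claw": 0.35}, {"offset": [0, -0.008, -0.06], "roll": 0, "claw": 0.35}, {"offset": [0, -0.008, -0.06], "roll": 0, "claw": 0.35}, {"offset": [0, -0.008, -0.06], "roll": 0, "claw": 0.35}, {"offset": [0, -0.003, -0.024], "roll": 0, "claw": 0.35}]'

```text
clock: 9.0
tool_pos: [0.5236, -0.031, 0.1912]
orientation: [-59.6, 90.0, 16.0]
force: [0.0, 0.6, 0.6]
opening: 0.059
```

```bash
python3 -c "
from h import *
go([.525,-.029,.116],75.7)
s=ctrl.snapshot('side');cv2.imwrite('pics/d.png',s['frame'])"
```

```text
t 9.0 tcp [ 0.5236 -0.031   0.1912] F [0.02 0.65 0.61] open 0.059 jaw 75.57 x [ 0.  0. -1.] y [-0.968  0.249 -0.   ] z [0.249 0.968 0.   ]
j [  18.1    7.9  -21.2    0.   -60.9 -122.5]
tool shift now: [ 0.0752 -0.0008  0.0023]
jaw change (world +z)  0.13  roll =  -0.13
shift in axes after roll: [ 0.0752 -0.0008  0.0023]
```

View pics/d.png

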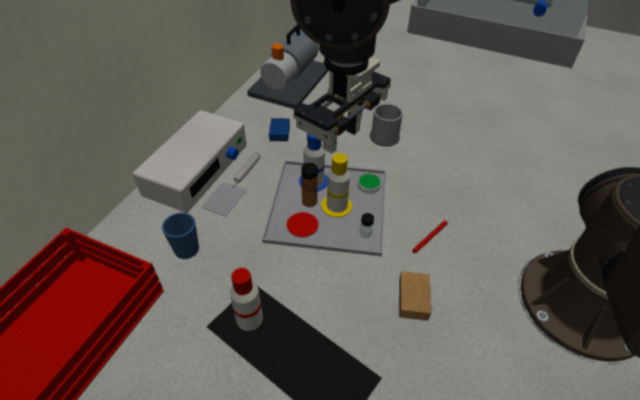

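Request:
servo_tool --motion '[{"offset": [0.02, -0.001, 0.002], "roll": 0, "claw": 0.35}, {"offset": [0.02, 0, 0], "roll": 0, "claw": 0.35}, {"offset": [0.02, 0, 0], "roll": 0, "claw": 0.35}, {"offset": [0.015, 0, 0], "roll": 0, "claw": 0.35}, {"offset": [0, 0, 0], "roll": 0, "claw": -1}, {"offset": [0, 0, 0], "roll": 0, "claw": -1}, {"offset": [0, 0, 0], "roll": 0, "claw": -1}, {"offset": [0, 0, 0], "roll": 0, "claw": -1}, {"offset": [0, 0, 0], "roll": 0, "claw": -1}]'

```text
clock: 10.18
tool_pos: [0.5263, -0.0267, 0.1166]
orientation: [-67.4, 89.9, 8.3]
force: [-0.2, -0.7, 3.5]
opening: 0.0316
```

```bash
python3 -c "
from h import *
go([.4655,.3205,.18],75.7)"
```

```text
t 10.18 tcp [ 0.5263 -0.0267  0.1166] F [-0.24 -0.74  3.52] open 0.0316 jaw 75.7 x [ 0.001  0.    -1.   ] y [-0.969  0.247 -0.001] z [0.247 0.969 0.   ]
j [  18.5   12.5  -26.5    0.   -51.  -122.8]
tool shift now: [-0.0634  0.1446  0.3214]
jaw change (world +z)  0.0  roll =  -0.0
shift in axes after roll: [-0.0634  0.1446  0.3214]
```

Request:
servo_tool --motion '[{"offset": [-0.02, 0, 0], "roll": 0, "claw": -1}, {"offset": [-0.03, 0, 0], "roll": 0, "claw": -1}, {"offset": [-0.025, 0, 0], "roll": 0, "claw": -1}, {"offset": [0, 0.015, 0.033], "roll": 0, "claw": -1}, {"offset": [0, 0.023, 0.051], "roll": 0, "claw": -1}, {"offset": [0, 0.023, 0.051], "roll": 0, "claw": -1}, {"offset": [0, 0.023, 0.051], "roll": 0, "claw": -1}, {"offset": [0, 0.023, 0.051], "roll": 0, "claw": -1}, {"offset": [0, 0.023, 0.051], "roll": 0, "claw": -1}, {"offset": [0, 0.0145, 0.033], "roll": 0, "claw": -1}, {"offset": [0.025, 0, 0], "roll": 0, "claw": -1}, {"offset": [0.025, 0, 0], "roll": 0, "claw": -1}]'

```text
clock: 11.68
tool_pos: [0.4645, 0.3206, 0.1399]
orientation: [113.9, 90.0, -170.4]
force: [0.4, 0.4, -3.0]
opening: 0.0313
```

Request:
servo_tool --motion '[{"offset": [0.018, 0, 0], "roll": 0, "claw": -1}, {"offset": [0.008, 0, 0], "roll": 0, "claw": -1}, {"offset": [0, 0, 0], "roll": 0, "claw": -1}]'

```text
clock: 12.05
tool_pos: [0.465, 0.3198, 0.1146]
orientation: [154.8, 89.9, -129.5]
force: [-0.1, 0.2, -1.8]
opening: 0.0319
```

```bash
python3 -c "
from h import *
go([.4655,.3205,.1125],75.7)"
```

```text
t 12.05 tcp [0.465  0.3198 0.1146] F [-0.09  0.17 -1.79] open 0.0319 jaw 75.69 x [-0.001 -0.001 -1.   ] y [-0.969  0.247  0.001] z [ 0.247  0.969 -0.001]
j [  54.4   15.9  -21.9   -0.   -52.2 -158.7]
tool shift now: [ 0.0021 -0.0003  0.0008]
jaw change (world +z)  0.01  roll =  -0.01
shift in axes after roll: [ 0.0021 -0.0003  0.0008]
```

Request:
servo_tool --motion '[{"offset": [0.0015, 0, 0], "roll": 0, "claw": -1}, {"offset": [0.0007, 0, 0], "roll": 0, "claw": -1}, {"offset": [0, 0, 0], "roll": 0, "claw": -1}]'

```text
clock: 12.42
tool_pos: [0.4653, 0.3202, 0.1133]
orientation: [-20.2, 90.0, 55.5]
force: [0.1, -0.2, -2.0]
opening: 0.0313
```

Request:
servo_tool --motion '[{"offset": [0.0008, 0, 0], "roll": 0, "claw": -1}, {"offset": [0, 0, 0], "roll": 0, "claw": -1}]'

```text
clock: 12.68
tool_pos: [0.4655, 0.3202, 0.1127]
orientation: [-42.3, 90.0, 33.4]
force: [-1.0, -0.5, 3.1]
opening: 0.0316
```

Request:
servo_tool --motion '[{"offset": [0, 0, 0], "roll": 0, "claw": 0.35}, {"offset": [0, 0, 0], "roll": 0, "claw": 0.35}, {"offset": [0, 0, 0], "roll": 0, "claw": 0.35}, {"offset": [-0.02, 0, 0], "roll": 0, "claw": 0.35}, {"offset": [-0.03, 0, 0], "roll": 0, "claw": 0.35}, {"offset": [-0.03, 0, 0], "roll": 0, "claw": 0.35}, {"offset": [0, -0.03, -0.045], "roll": 0, "claw": 0.35}, {"offset": [0, -0.03, -0.045], "roll": 0, "claw": 0.35}, {"offset": [0, -0.03, -0.045], "roll": 0, "claw": 0.35}, {"offset": [0, -0.03, -0.045], "roll": 0, "claw": 0.35}, {"offset": [0, -0.03, -0.045], "roll": 0, "claw": 0.35}, {"offset": [0, -0.03, -0.045], "roll": 0, "claw": 0.35}]'

```text
clock: 14.18
tool_pos: [0.5733, 0.0123, 0.1922]
orientation: [-58.5, 90.0, 17.2]
force: [0.8, 1.1, 0.4]
opening: 0.0594
```

Request:
servo_tool --motion '[{"offset": [0, -0.03, -0.045], "roll": 0, "claw": 0.35}, {"offset": [0, -0.0235, -0.0365], "roll": 0, "claw": 0.35}, {"offset": [0, 0, 0], "roll": 0, "claw": 0.35}]'

```text
clock: 14.55
tool_pos: [0.6049, -0.081, 0.1914]
orientation: [128.9, 89.9, -155.6]
force: [0.1, 0.2, -0.3]
opening: 0.0593
```

```bash
python3 -c "
from h import *
go([.605,-.078,.1165],75.7)
s=ctrl.snapshot('side');cv2.imwrite('pics/e.png',s['frame'])"
```

```text
t 14.55 tcp [ 0.6049 -0.081   0.1914] F [ 0.06  0.23 -0.34] open 0.0593 jaw 75.48 x [-0.001 -0.    -1.   ] y [-0.968  0.251  0.001] z [ 0.251  0.968 -0.001]
j [  10.7   15.9  -10.7    0.   -63.4 -115.2]
tool shift now: [0.0749 0.0006 0.0029]
jaw change (world +z)  0.22  roll =  -0.22
shift in axes after roll: [0.0749 0.0006 0.0029]
```

View pics/e.png

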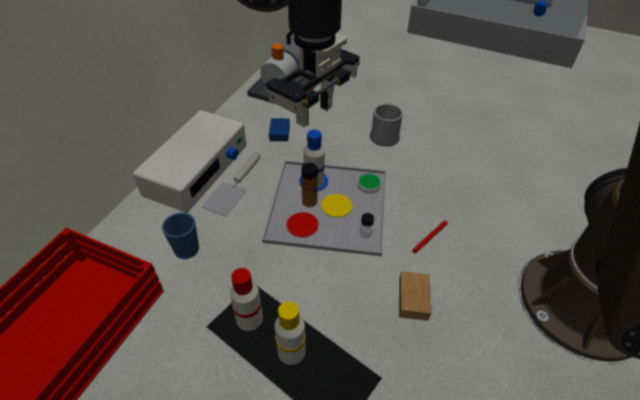

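Request:
servo_tool --motion '[{"offset": [0.02, 0.0005, 0.0015], "roll": 0, "claw": 0.35}, {"offset": [0.02, 0, 0.0005], "roll": 0, "claw": 0.35}, {"offset": [0.02, 0, 0], "roll": 0, "claw": 0.35}, {"offset": [0.015, 0, 0], "roll": 0, "claw": 0.35}, {"offset": [0, 0, 0], "roll": 0, "claw": -1}, {"offset": [0, 0, 0], "roll": 0, "claw": -1}, {"offset": [0, 0, 0], "roll": 0, "claw": -1}, {"offset": [0, 0, 0], "roll": 0, "claw": -1}, {"offset": [0, 0, 0], "roll": 0, "claw": -1}]'

```text
clock: 15.72
tool_pos: [0.6051, -0.0763, 0.1178]
orientation: [-74.5, 89.9, 1.1]
force: [0.7, 0.3, 2.7]
opening: 0.0317
```

```bash
python3 -c "
from h import *
go([.369,.345,.25],87.7)"
```

```text
t 15.72 tcp [ 0.6051 -0.0763  0.1178] F [0.72 0.29 2.66] open 0.0317 jaw 75.69 x [ 0.001  0.    -1.   ] y [-0.969  0.247 -0.001] z [0.247 0.969 0.   ]
j [  11.2   19.6  -16.     0.   -54.3 -115.5]
tool shift now: [-0.1325  0.3327  0.3499]
jaw change (world +z)  12.01  roll =  -12.01
shift in axes after roll: [-0.1324  0.2526  0.4115]
```

Request:
servo_tool --motion '[{"offset": [-0.03, 0, 0], "roll": 0, "claw": -1}, {"offset": [-0.05, 0, 0], "roll": -6, "claw": -1}, {"offset": [-0.05, 0, 0], "roll": -6, "claw": -1}, {"offset": [0, 0.018, 0.03], "roll": 0, "claw": -1}, {"offset": [0, 0.028, 0.045], "roll": 0, "claw": -1}, {"offset": [0, 0.028, 0.045], "roll": 0, "claw": -1}, {"offset": [0, 0.028, 0.045], "roll": 0, "claw": -1}, {"offset": [0, 0.028, 0.045], "roll": 0, "claw": -1}, {"offset": [0, 0.028, 0.045], "roll": 0, "claw": -1}, {"offset": [0, 0.028, 0.045], "roll": 0, "claw": -1}, {"offset": [0, 0.028, 0.045], "roll": 0, "claw": -1}, {"offset": [0, 0.018, 0.03], "roll": 0, "claw": -1}]'

```text
clock: 17.23
tool_pos: [0.3861, 0.3092, 0.2466]
orientation: [99.2, 89.9, -173.0]
force: [-0.2, 0.5, -2.5]
opening: 0.0312
```

```bash
python3 -c "
from h import *
go([.369,.345,.12],87.7)"
```

```text
t 17.23 tcp [0.3861 0.3092 0.2466] F [-0.2   0.51 -2.51] open 0.0312 jaw 87.76 x [-0.001 -0.    -1.   ] y [-0.999  0.039  0.001] z [ 0.039  0.999 -0.   ]
j [  61.5    2.6  -19.6   -0.   -67.9 -153.7]
tool shift now: [0.1266 0.0184 0.0351]
jaw change (world +z)  -0.06  roll =  0.06
shift in axes after roll: [0.1266 0.0184 0.0351]
```

Request:
servo_tool --motion '[{"offset": [0.02, 0.009, 0.017], "roll": 0, "claw": -1}, {"offset": [0.04, 0.009, 0.017], "roll": 0, "claw": -1}, {"offset": [0.04, 0, 0], "roll": 0, "claw": -1}, {"offset": [0.02, 0, 0], "roll": 0, "claw": -1}, {"offset": [0.007, 0, 0], "roll": 0, "claw": -1}, {"offset": [0, 0, 0], "roll": 0, "claw": -1}]'

```text
clock: 17.98
tool_pos: [0.3713, 0.3424, 0.12]
orientation: [157.1, 90.0, -115.2]
force: [0.0, 0.2, -2.8]
opening: 0.0317
```

```bash
python3 -c "
from h import *
go([.369,.345,.114],87.7)"
```

```text
t 17.98 tcp [0.3713 0.3424 0.12  ] F [ 0.01  0.16 -2.8 ] open 0.0317 jaw 87.69 x [-0.    -0.001 -1.   ] y [-0.999  0.04   0.   ] z [ 0.04   0.999 -0.001]
j [  65.    10.3  -28.8   -0.   -50.9 -157.3]
tool shift now: [0.006  0.0024 0.0025]
jaw change (world +z)  0.01  roll =  -0.01
shift in axes after roll: [0.006  0.0024 0.0025]
```

Request:
servo_tool --motion '[{"offset": [0.004, 0, 0], "roll": 0, "claw": -1}, {"offset": [0.001, 0, 0], "roll": 0, "claw": -1}, {"offset": [0.001, 0, 0], "roll": 0, "claw": -1}, {"offset": [0, 0, 0], "roll": 0, "claw": -1}]'

```text
clock: 18.48
tool_pos: [0.3713, 0.3426, 0.1142]
orientation: [-22.3, 90.0, 65.4]
force: [-0.0, -0.4, -2.3]
opening: 0.0316
```

Request:
servo_tool --motion '[{"offset": [0.0008, 0, 0], "roll": 0, "claw": -1}, {"offset": [0, 0, 0], "roll": 0, "claw": -1}]'

```text
clock: 18.73
tool_pos: [0.3716, 0.3427, 0.1138]
orientation: [-57.7, 90.0, 30.0]
force: [-0.7, -1.8, 2.7]
opening: 0.0317
```

Request:
servo_tool --motion '[{"offset": [0, 0, 0], "roll": 0, "claw": 0.35}, {"offset": [0, 0, 0], "roll": 0, "claw": 0.35}, {"offset": [0, 0, 0], "roll": 0, "claw": 0.35}, {"offset": [-0.02, 0, 0], "roll": 0, "claw": 0.4}, {"offset": [-0.03, 0, 0], "roll": 0, "claw": 0.4}, {"offset": [-0.03, 0, 0], "roll": 0, "claw": 0.4}, {"offset": [0, -0.03, -0.045], "roll": 0, "claw": 0.4}, {"offset": [0, -0.03, -0.045], "roll": 0, "claw": 0.4}, {"offset": [0, -0.03, -0.045], "roll": 0, "claw": 0.4}, {"offset": [0, 0, 0], "roll": 0, "claw": 0.4}]'

```text
clock: 19.98
tool_pos: [0.4568, 0.2013, 0.1931]
orientation: [156.9, 90.0, -115.7]
force: [-0.7, 0.0, -0.3]
opening: 0.0614
```

```bash
cat > m3.py <<'E'
from h import *
go([.587,-.011,.19],87.7)
HS["amber"]=[(5,20)]
for n in ["scene","side","wrist"]:
    s=ctrl.snapshot(n);cv2.imwrite(f"pics/f_{n}.png",s["frame"]);P=proj(s)
    x,y,z=P[...,0],P[...,1],P[...,2]
    for c in ["red","blue","yellow"]:
        m=mask(s,c)&(z<.02)&(x>.45)&(x<.68)&(abs(y)<.13)
        nl,l,st,_=cv2.connectedComponentsWithStats(m.astype(np.uint8))
        if nl<2: continue
        k=1+np.argmax(st[1:,4])
        cn,_=cv2.findContours((l==k).astype(np.uint8),cv2.RETR_EXTERNAL,cv2.CHAIN_APPROX_NONE)
        W=rayplane(s,max(cn,key=cv2.contourArea)[:,0],.007)[:,:2]
        print(n,c,st[k,4],"circle fit",circ(W).round(4),"encl",np.round(cv2.minEnclosingCircle(W.astype(np.float32))[0],4),"z",np.median(z[l==k]).round(4))
    h=cv2.cvtColor(s["frame"],cv2.COLOR_BGR2HSV)
    m=(np.hypot(x-.587,y+.011)<.04)&(z>.1)&(z<.12)&(h[...,2]<80)
    if m.sum()>20:
        Q=P[m];zt=np.median(Q[:,2]); T=Q[abs(Q[:,2]-zt)<.004]
        print(n,"tube",len(T),zt,cv2.minEnclosingCircle(T[:,:2].astype(np.float32)),T.mean(0))
E
python3 m3.py
```

```text
t 19.98 tcp [0.4568 0.2013 0.1931] F [-0.67  0.01 -0.28] open 0.0614 jaw 87.45 x [-0. -0. -1.] y [-0.999  0.044  0.   ] z [ 0.044  0.999 -0.   ]
j [  46.4    5.4  -23.9    0.   -60.8 -138.9]
tool shift now: [ 0.0032 -0.1395 -0.2063]
jaw change (world +z)  0.25  roll =  -0.25
shift in axes after roll: [ 0.0032 -0.1386 -0.2069]
scene red 736 circle fit [0.5702 0.0542 0.0339] encl [0.5702 0.0545] z 0.0078
scene blue 741 circle fit [ 0.6052 -0.0783  0.0336] encl [ 0.6052 -0.0781] z 0.0079
scene yellow 317 circle fit [ 0.5248 -0.0284  0.0324] encl [ 0.5245 -0.0287] z 0.0079
scene tube 228 0.10941712521061064 ((0.5861591100692749, -0.012935062870383263), 0.017389656975865364) [ 0.58696548 -0.01285783  0.10957405]
side blue 12 circle fit [ 0.5875 -0.086   0.0528] encl [ 0.634  -0.0633] z 0.0062
side yellow 56 circle fit [ 0.5272 -0.0272  0.0335] encl [ 0.5    -0.0274] z 0.0064
side tube 31 0.10771116604861442 ((0.5940536260604858, -0.0026170150376856327), 0.011597728356719017) [ 0.59223929 -0.00082599  0.10779457]
wrist red 106 circle fit [0.5492 0.0725 0.0073] encl [0.55   0.0708] z 0.0063
wrist yellow 1488 circle fit [ 0.5171 -0.0269  0.028 ] encl [ 0.5252 -0.0273] z 0.0063
```

View pics/f_scene.png

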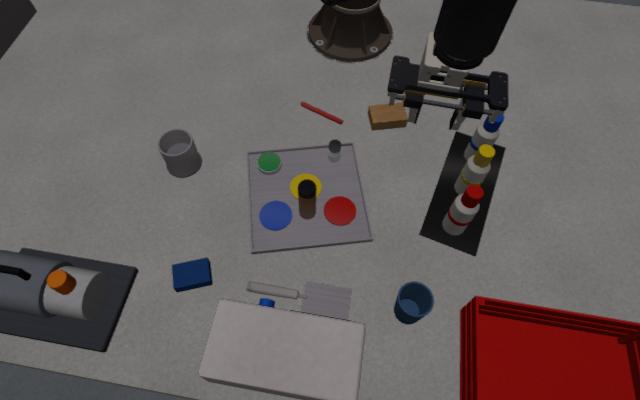

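View pics/f_side.png

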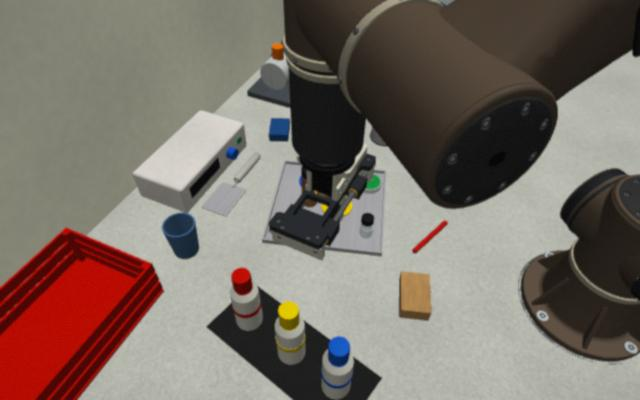

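Request:
servo_tool --motion '[{"offset": [0, -0.028, -0.041], "roll": 0, "claw": 0.4}, {"offset": [0, -0.028, -0.041], "roll": 0, "claw": 0.4}, {"offset": [0, -0.028, -0.041], "roll": 0, "claw": 0.4}, {"offset": [0, -0.028, -0.041], "roll": 0, "claw": 0.4}, {"offset": [0, -0.028, -0.041], "roll": 0, "claw": 0.4}, {"offset": [0, 0, 0], "roll": 0, "claw": 0.4}, {"offset": [0.03, 0, 0], "roll": 0, "claw": 0.4}, {"offset": [0.02, 0, 0], "roll": 0, "claw": 0.4}, {"offset": [0, 0, 0], "roll": 0, "claw": 0.4}]'

```text
clock: 21.25
tool_pos: [0.5861, -0.0051, 0.1418]
orientation: [104.1, 89.8, -168.1]
force: [0.2, 0.4, 0.1]
opening: 0.0614
```

```bash
python3 -c "
from h import *
go([.5875,-.0115,.072],87.7)
s=ctrl.snapshot('wrist');cv2.imwrite('pics/g.png',s['frame'])"
```

```text
t 21.25 tcp [ 0.5861 -0.0051  0.1418] F [0.2  0.41 0.12] open 0.0614 jaw 87.79 x [-0.003 -0.001 -1.   ] y [-0.999  0.039  0.003] z [ 0.039  0.999 -0.001]
j [  18.6   16.3  -17.3   -0.   -56.6 -110.8]
tool shift now: [ 0.0698 -0.0018 -0.0063]
jaw change (world +z)  -0.09  roll =  0.09
shift in axes after roll: [ 0.0698 -0.0018 -0.0063]
```

View pics/g.png

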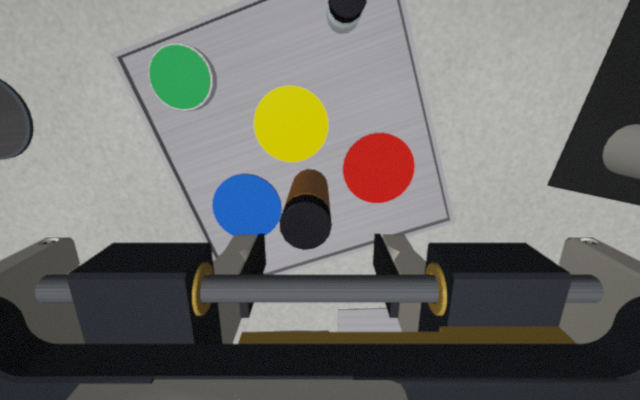

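Request:
servo_tool --motion '[{"offset": [0.01, -0.001, -0.006], "roll": 0, "claw": 0.4}, {"offset": [0.02, 0, 0], "roll": 0, "claw": 0.4}, {"offset": [0.02, 0, 0], "roll": 0, "claw": 0.4}, {"offset": [0.019, 0, 0], "roll": 0, "claw": 0.4}, {"offset": [0, 0, 0], "roll": 0, "claw": 0.4}]'

```text
clock: 21.92
tool_pos: [0.5874, -0.0127, 0.0733]
orientation: [105.3, 89.9, -167.1]
force: [-0.0, 0.1, -0.4]
opening: 0.0615
```

```bash
python3 m3.py; python3 -c "
from h import *
go([.5875,-.0115,.072],87.7)
s=ctrl.snapshot('side');cv2.imwrite('pics/i.png',cv2.resize(s['frame'][100:300,200:440],None,fx=3,fy=3))"
```

```text
t 21.93 tcp [ 0.5874 -0.0127  0.0733] F [-0.04  0.08 -0.37] open 0.0615 jaw 87.69 x [-0.002 -0.    -1.   ] y [-0.999  0.04   0.002] z [ 0.04   0.999 -0.001]
j [  17.8   20.6  -21.4   -0.   -48.1 -110.1]
tool shift now: [-0.1167  0.0007  0.0016]
jaw change (world +z)  0.01  roll =  -0.01
shift in axes after roll: [-0.1167  0.0007  0.0016]
scene red 651 circle fit [0.5727 0.0549 0.0322] encl [0.5707 0.0546] z 0.008
scene blue 740 circle fit [ 0.6051 -0.0782  0.0336] encl [ 0.6053 -0.078 ] z 0.0079
scene yellow 41 circle fit [ 0.5454 -0.0451  0.0082] encl [ 0.5448 -0.0453] z 0.0079
scene tube 133 0.10945545236493787 ((0.5881108641624451, -0.023966174572706223), 0.027276501059532166) [ 0.58951348 -0.0152323   0.10951245]
side red 623 circle fit [0.571  0.055  0.0337] encl [0.5711 0.0548] z 0.0064
side blue 39 circle fit [ 0.6043 -0.0788  0.0307] encl [ 0.5947 -0.0823] z 0.0067
side yellow 567 circle fit [ 0.5264 -0.0276  0.034 ] encl [ 0.5263 -0.0275] z 0.0062
side tube 21 0.10639732287708148 ((0.5797361731529236, -0.027692409232258797), 0.02128979191184044) [ 0.58174306 -0.03649946  0.10584011]
wrist red 6297 circle fit [0.5712 0.0539 0.0343] encl [0.571 0.054] z 0.0062
wrist blue 12 circle fit [52.6473 -2.1967 52.1192] encl [ 0.5713 -0.0768] z 0.0067
wrist yellow 7397 circle fit [ 0.5262 -0.0282  0.0342] encl [ 0.5263 -0.0282] z 0.0063
wrist tube 2488 0.10808703129703903 ((0.5829149484634399, -0.011031830683350563), 0.03472238779067993) [ 0.57886234 -0.01300047  0.10797313]
t 22.07 tcp [ 0.5889 -0.0124  0.0753] F [0.04 0.4  1.18] open 0.0608 jaw 87.71 x [ 0.002  0.    -1.   ] y [-0.999  0.04  -0.001] z [0.04  0.999 0.   ]
j [  17.8   20.5  -21.3    0.   -48.1 -110.1]
tool shift now: [0.0033 0.0014 0.0008]
jaw change (world +z)  -0.01  roll =  0.01
shift in axes after roll: [0.0033 0.0014 0.0008]
```

View pics/f_wrist.png

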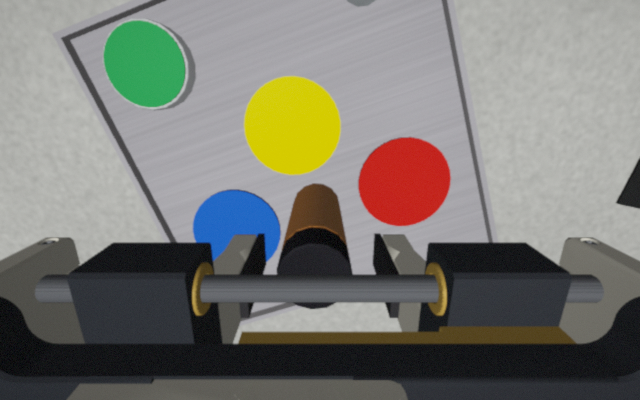

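View pics/i.png

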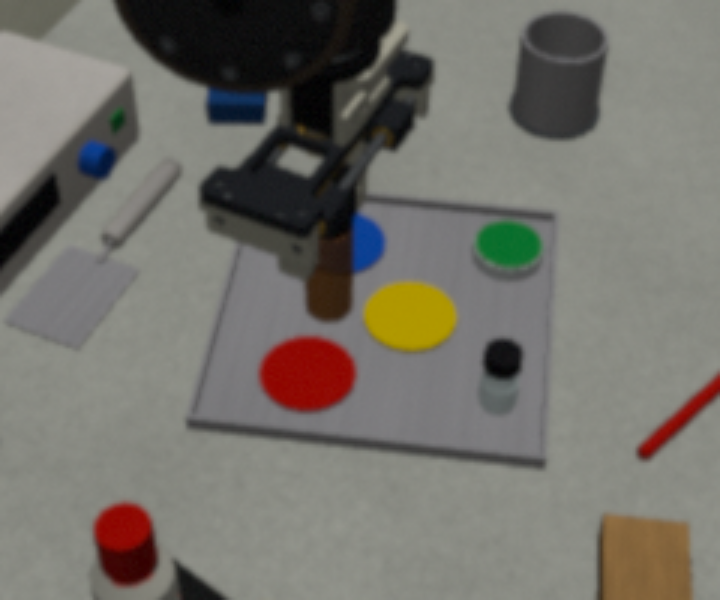

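Request:
servo_tool --motion '[{"offset": [0, 0, 0], "roll": 0, "claw": -1}, {"offset": [0, 0, 0], "roll": 0, "claw": -1}, {"offset": [0, 0, 0], "roll": 0, "claw": -1}, {"offset": [0, 0, 0], "roll": 0, "claw": -1}, {"offset": [0, 0, 0], "roll": 0, "claw": -1}]'

```text
clock: 22.75
tool_pos: [0.5882, -0.0125, 0.0744]
orientation: [-92.5, 90.0, -4.8]
force: [0.1, -0.8, 1.3]
opening: 0.0359
```

```bash
python3 -c "
from h import *
go([.508,-.312,.2],87.7)"
```

```text
t 22.75 tcp [ 0.5882 -0.0125  0.0744] F [ 0.05 -0.77  1.31] open 0.0359 jaw 87.69 x [ 0. -0. -1.] y [-0.999  0.04  -0.   ] z [ 0.04   0.999 -0.   ]
j [  17.8   20.6  -21.4    0.   -48.1 -110.1]
tool shift now: [-0.1256  0.0681 -0.3025]
jaw change (world +z)  0.01  roll =  -0.01
shift in axes after roll: [-0.1256  0.0681 -0.3025]
```

Request:
servo_tool --motion '[{"offset": [-0.015, 0, 0], "roll": 0, "claw": -1}, {"offset": [-0.03, 0, 0], "roll": 0, "claw": -1}, {"offset": [-0.04, 0, 0], "roll": 0, "claw": -1}, {"offset": [-0.04, 0, 0], "roll": 0, "claw": -1}, {"offset": [0, 0.007, -0.03], "roll": 0, "claw": -1}, {"offset": [0, 0.011, -0.05], "roll": 0, "claw": -1}, {"offset": [0, 0.011, -0.05], "roll": 0, "claw": -1}, {"offset": [0, 0.011, -0.05], "roll": 0, "claw": -1}, {"offset": [0, 0.011, -0.05], "roll": 0, "claw": -1}, {"offset": [0, 0.011, -0.045], "roll": 0, "claw": -1}, {"offset": [0, 0.006, -0.027], "roll": 0, "claw": -1}, {"offset": [0, 0, 0], "roll": 0, "claw": -1}]'

```text
clock: 24.25
tool_pos: [0.5072, -0.3131, 0.1998]
orientation: [-164.1, 90.0, -76.5]
force: [-0.3, -0.0, -0.9]
opening: 0.0353
```

```bash
python3 -c "
from h import *
go([.508,-.312,.15],87.7)
for n in ['wrist','scene']:
  s=ctrl.snapshot(n);cv2.imwrite('pics/k_%s.png'%n,s['frame'])"
```

```text
t 24.25 tcp [ 0.5072 -0.3131  0.1998] F [-0.25 -0.01 -0.88] open 0.0353 jaw 87.54 x [ 0. -0. -1.] y [-0.999  0.043 -0.   ] z [ 0.043  0.999 -0.   ]
j [-12.9  14.2 -11.9   0.  -63.9 -79.6]
tool shift now: [ 0.0498 -0.0008  0.0012]
jaw change (world +z)  0.16  roll =  -0.16
shift in axes after roll: [ 0.0498 -0.0008  0.0012]
```

View pics/k_wrist.png

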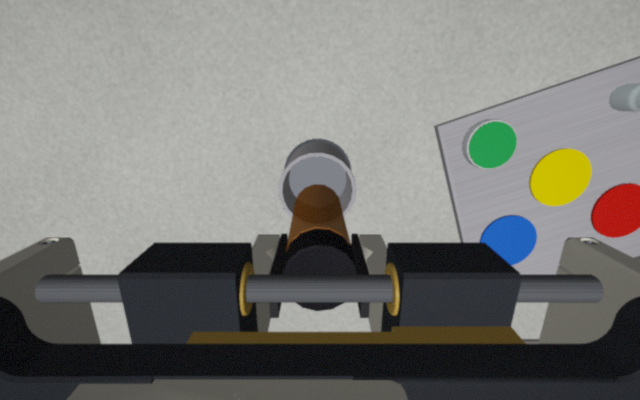

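View pics/k_scene.png

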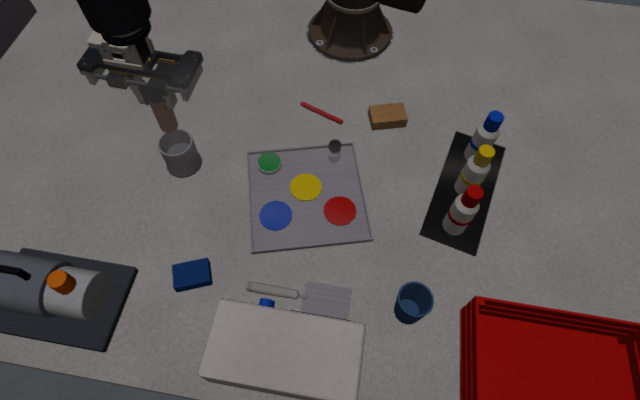

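Request:
servo_tool --motion '[{"offset": [0.02, -0.001, 0.001], "roll": 0, "claw": -1}, {"offset": [0.02, 0, 0], "roll": 0, "claw": -1}, {"offset": [0.02, 0, 0], "roll": 0, "claw": -1}, {"offset": [0.008, 0, 0], "roll": 0, "claw": -1}, {"offset": [0, 0, 0], "roll": 0, "claw": -1}, {"offset": [0, 0, 0], "roll": 0, "claw": -1}]'

```text
clock: 25.1
tool_pos: [0.5097, -0.3105, 0.1322]
orientation: [-111.0, 89.9, -23.2]
force: [-0.8, -0.3, -1.4]
opening: 0.0358
```

Request:
servo_tool --motion '[{"offset": [0.002, 0, 0], "roll": 0, "claw": -1}, {"offset": [0.002, 0, 0], "roll": 0, "claw": -1}, {"offset": [0, 0, 0], "roll": 0, "claw": -1}]'

```text
clock: 25.48
tool_pos: [0.5089, -0.3105, 0.1272]
orientation: [65.1, 90.0, 152.8]
force: [0.2, -0.4, -1.1]
opening: 0.0358
```

Request:
servo_tool --motion '[{"offset": [0.002, 0, 0], "roll": 0, "claw": -1}, {"offset": [0.002, 0, 0], "roll": 0, "claw": -1}, {"offset": [0, 0, 0], "roll": 0, "claw": -1}]'

```text
clock: 25.85
tool_pos: [0.5089, -0.3105, 0.123]
orientation: [74.7, 90.0, 162.4]
force: [-0.7, -0.6, -1.2]
opening: 0.0358
```

Request:
servo_tool --motion '[{"offset": [0.002, 0, 0], "roll": 0, "claw": -1}, {"offset": [0.002, 0, 0], "roll": 0, "claw": -1}, {"offset": [0, 0, 0], "roll": 0, "claw": -1}]'

```text
clock: 26.22
tool_pos: [0.5089, -0.3105, 0.119]
orientation: [74.6, 90.0, 162.3]
force: [-0.1, -0.5, -1.8]
opening: 0.0355
```

Request:
servo_tool --motion '[{"offset": [0.002, 0, 0], "roll": 0, "claw": -1}, {"offset": [0.002, 0, 0], "roll": 0, "claw": -1}, {"offset": [0, 0, 0], "roll": 0, "claw": -1}]'

```text
clock: 26.6
tool_pos: [0.5089, -0.3105, 0.115]
orientation: [69.6, 90.0, 157.3]
force: [-0.7, 0.1, -1.6]
opening: 0.0358
```

Request:
servo_tool --motion '[{"offset": [0.002, 0, 0], "roll": 0, "claw": -1}, {"offset": [0.001, 0, 0], "roll": 0, "claw": -1}, {"offset": [0, 0, 0], "roll": 0, "claw": -1}]'

```text
clock: 26.98
tool_pos: [0.509, -0.3105, 0.1122]
orientation: [80.3, 90.0, 168.0]
force: [-0.2, -0.2, -2.3]
opening: 0.0353
```

Request:
servo_tool --motion '[{"offset": [0.001, 0, 0], "roll": 0, "claw": -1}, {"offset": [0.001, 0, 0], "roll": 0, "claw": -1}, {"offset": [0, 0, 0], "roll": 0, "claw": -1}]'

```text
clock: 27.35
tool_pos: [0.509, -0.3105, 0.1102]
orientation: [64.1, 90.0, 151.8]
force: [0.3, 0.1, -2.1]
opening: 0.0357
```

Request:
servo_tool --motion '[{"offset": [0.001, 0, 0], "roll": 0, "claw": -1}, {"offset": [0.001, 0, 0], "roll": 0, "claw": -1}, {"offset": [0, 0, 0], "roll": 0, "claw": -1}]'

```text
clock: 27.72
tool_pos: [0.509, -0.3105, 0.1082]
orientation: [67.8, 90.0, 155.5]
force: [-0.6, -0.7, -1.3]
opening: 0.0356
```

Base is at about 0.038 now; small single steps from here.

Request:
servo_tool --motion '[{"offset": [0.001, 0, 0], "roll": 0, "claw": -1}, {"offset": [0, 0, 0], "roll": 0, "claw": -1}]'

```text
clock: 27.98
tool_pos: [0.509, -0.3105, 0.1072]
orientation: [61.9, 90.0, 149.6]
force: [-0.7, -0.4, -1.1]
opening: 0.0358
```

Request:
servo_tool --motion '[{"offset": [0.0007, 0, 0], "roll": 0, "claw": -1}, {"offset": [0, 0, 0], "roll": 0, "claw": -1}]'

```text
clock: 28.22
tool_pos: [0.509, -0.3105, 0.1065]
orientation: [44.4, 90.0, 132.1]
force: [-0.2, -0.1, -0.9]
opening: 0.0352
```

Request:
servo_tool --motion '[{"offset": [0.0007, 0, 0], "roll": 0, "claw": -1}, {"offset": [0, 0, 0], "roll": 0, "claw": -1}]'

```text
clock: 28.48
tool_pos: [0.5091, -0.3105, 0.1058]
orientation: [-92.3, 90.0, -4.7]
force: [0.3, -0.2, -0.4]
opening: 0.0358
```

```bash
python3 -c "
from h import *
go()"
```

```text
t 28.48 tcp [ 0.5091 -0.3105  0.1058] F [ 0.3  -0.15 -0.44] open 0.0358 jaw 87.69 x [ 0. -0. -1.] y [-0.999  0.04  -0.   ] z [ 0.04   0.999 -0.   ]
j [-12.6  19.2 -18.5  -0.  -52.4 -79.7]
```

Request:
servo_tool --motion '[{"offset": [0.0007, 0, 0], "roll": 0, "claw": -1}, {"offset": [0, 0, 0], "roll": 0, "claw": -1}]'

```text
clock: 28.72
tool_pos: [0.5093, -0.3107, 0.1057]
orientation: [-118.0, 90.0, -30.3]
force: [-1.5, 1.0, 3.6]
opening: 0.0356
```

Request:
servo_tool --motion '[{"offset": [0, 0, 0], "roll": 0, "claw": -1}, {"offset": [0, 0, 0], "roll": 0, "claw": 0.3}, {"offset": [0, 0, 0], "roll": 0, "claw": 0.3}, {"offset": [0, 0, 0], "roll": 0, "claw": 0.3}, {"offset": [-0.01, 0, 0], "roll": 0, "claw": 0.3}, {"offset": [-0.02, 0, 0], "roll": 0, "claw": 0.3}, {"offset": [-0.03, 0, 0], "roll": 0, "claw": 0.3}, {"offset": [-0.03, 0, 0], "roll": 0, "claw": 0.3}, {"offset": [0, 0, 0], "roll": 0, "claw": 0.35}]'

```text
clock: 29.85
tool_pos: [0.5106, -0.3112, 0.1987]
orientation: [-108.4, 89.7, -20.7]
force: [1.0, -0.1, -0.3]
opening: 0.0586
```

```bash
python3 -c "
from h import *
go([.3716,.3427,.2],87.7)
for n in ['wrist','scene']:
  s=ctrl.snapshot(n);cv2.imwrite('pics/l_%s.png'%n,s['frame'])"
```

```text
t 29.85 tcp [ 0.5106 -0.3112  0.1987] F [ 1.03 -0.13 -0.26] open 0.0586 jaw 87.71 x [ 0.005 -0.002 -1.   ] y [-0.999  0.04  -0.005] z [ 0.04   0.999 -0.002]
j [-12.6  14.3 -12.    0.1 -63.4 -79.7]
tool shift now: [-0.0033  0.165   0.6478]
jaw change (world +z)  -0.01  roll =  0.01
shift in axes after roll: [-0.0033  0.1651  0.6478]
```

View pics/l_wrist.png

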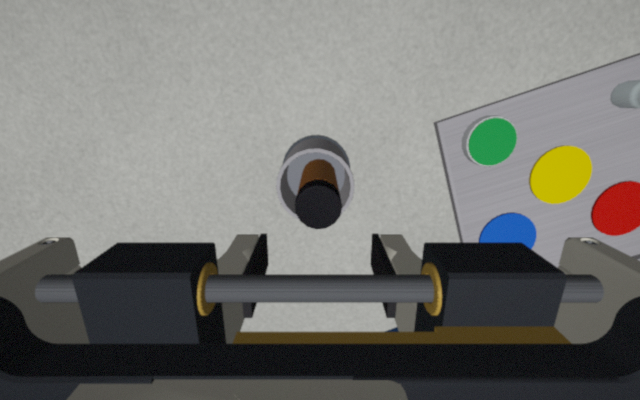

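View pics/l_scene.png

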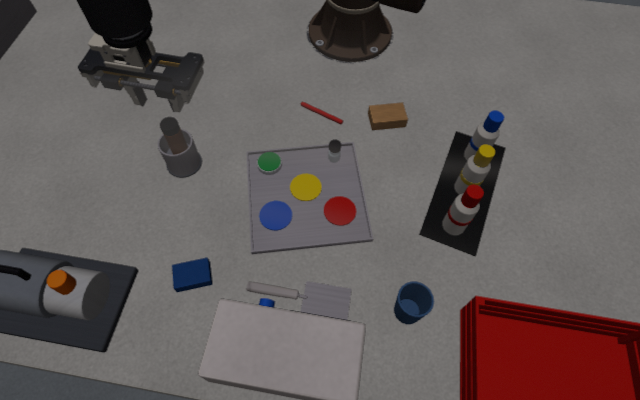

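Request:
servo_tool --motion '[{"offset": [0, 0.01, 0.038], "roll": 0, "claw": 0.35}, {"offset": [0, 0.014, 0.055], "roll": 0, "claw": 0.35}, {"offset": [0, 0.014, 0.055], "roll": 0, "claw": 0.35}, {"offset": [0, 0.014, 0.055], "roll": 0, "claw": 0.35}, {"offset": [0, 0.014, 0.055], "roll": 0, "claw": 0.35}, {"offset": [0, 0.014, 0.055], "roll": 0, "claw": 0.35}, {"offset": [0, 0.014, 0.055], "roll": 0, "claw": 0.35}, {"offset": [0, 0.014, 0.055], "roll": 0, "claw": 0.35}, {"offset": [0, 0.014, 0.055], "roll": 0, "claw": 0.35}, {"offset": [0, 0.014, 0.055], "roll": 0, "claw": 0.35}, {"offset": [0, 0.014, 0.055], "roll": 0, "claw": 0.35}, {"offset": [0, 0, 0], "roll": 0, "claw": 0.35}]'

```text
clock: 31.45
tool_pos: [0.3819, 0.2858, 0.1942]
orientation: [150.2, 89.9, -121.9]
force: [0.7, -1.2, 0.3]
opening: 0.0593
```

```bash
cat > m4.py <<'E'
from h import *
import sys
R=dict(red=(.5633,.2962),blue=(.3716,.3427),yellow=(.4655,.3202)) if len(sys.argv)<2 else dict(red=(.571,.0545),blue=(.605,-.078),yellow=(.526,-.028))
for n in ["scene","side"]:
    s=ctrl.snapshot(n);P=proj(s);x,y,z=P[...,0],P[...,1],P[...,2]
    for c,(a,b) in R.items():
        m=mask(s,c)&(z>.136)&(np.hypot(x-a,y-b)<.04)
        if m.sum()>20:
            Q=P[m];zt=np.percentile(Q[:,2],95);T=Q[Q[:,2]>zt-.005]
            print(n,c,len(T),"captop",zt.round(4),"encl",np.round(cv2.minEnclosingCircle(T[:,:2].astype(np.float32))[0],4),"mean",T[:,:2].mean(0).round(4))
E
python3 m4.py; python3 -c "
from h import *
go([.3716,.3427,.115],87.7)"
```

```text
scene red 202 captop 0.1456 encl [0.5616 0.2958] mean [0.5626 0.2957]
scene blue 136 captop 0.1454 encl [0.3723 0.3413] mean [0.3732 0.3414]
scene yellow 178 captop 0.1457 encl [0.4635 0.3205] mean [0.4651 0.3199]
side red 261 captop 0.144 encl [0.5615 0.2965] mean [0.5606 0.297 ]
side blue 32 captop 0.1443 encl [0.3718 0.3424] mean [0.3722 0.335 ]
side yellow 299 captop 0.1444 encl [0.464  0.3199] mean [0.4639 0.3218]
t 31.55 tcp [0.3821 0.2829 0.1942] F [0.76 0.16 0.48] open 0.059 jaw 87.77 x [-0.001 -0.002 -1.   ] y [-0.999  0.039  0.001] z [ 0.039  0.999 -0.002]
j [  60.3    3.   -26.3   -0.   -60.8 -152.5]
tool shift now: [0.0791 0.0128 0.0595]
jaw change (world +z)  -0.07  roll =  0.07
shift in axes after roll: [0.0791 0.0128 0.0595]
```

Request:
servo_tool --motion '[{"offset": [0, 0.0065, 0.03], "roll": 0, "claw": 0.35}, {"offset": [0, 0.0065, 0.03], "roll": 0, "claw": 0.35}, {"offset": [0, 0, 0], "roll": 0, "claw": 0.35}, {"offset": [0.02, 0, 0], "roll": 0, "claw": 0.35}, {"offset": [0.02, 0, 0], "roll": 0, "claw": 0.35}, {"offset": [0, 0, 0], "roll": 0, "claw": 0.35}]'

```text
clock: 32.3
tool_pos: [0.3721, 0.341, 0.1538]
orientation: [151.2, 89.8, -121.2]
force: [-0.4, 0.2, 0.5]
opening: 0.0589
```

```bash
python3 -c "
from h import *
go([.3716,.3427,.115],87.7)"
```

```text
t 32.3 tcp [0.3721 0.341  0.1538] F [-0.43  0.24  0.54] open 0.0589 jaw 87.59 x [-0.002 -0.003 -1.   ] y [-0.999  0.042  0.002] z [ 0.042  0.999 -0.003]
j [  64.8    8.2  -26.2   -0.   -55.8 -157.2]
tool shift now: [0.0388 0.0005 0.0018]
jaw change (world +z)  0.11  roll =  -0.11
shift in axes after roll: [0.0388 0.0005 0.0018]
```

Request:
servo_tool --motion '[{"offset": [0.015, 0, 0.0005], "roll": 0, "claw": 0.35}, {"offset": [0.015, 0, 0], "roll": 0, "claw": 0.35}, {"offset": [0.008, 0, 0], "roll": 0, "claw": 0.35}, {"offset": [0, 0, 0], "roll": 0, "claw": 0.35}, {"offset": [0, 0, 0], "roll": 0, "claw": -1}, {"offset": [0, 0, 0], "roll": 0, "claw": -1}, {"offset": [0, 0, 0], "roll": 0, "claw": -1}, {"offset": [0, 0, 0], "roll": 0, "claw": -1}, {"offset": [0, 0, 0], "roll": 0, "claw": -1}]'

```text
clock: 33.42
tool_pos: [0.3724, 0.3439, 0.1173]
orientation: [-135.1, 90.0, -47.4]
force: [-0.3, -0.8, 2.3]
opening: 0.0315
```

```bash
python3 -c "
from h import *
go([.605,-.0775,.2],87.7)"
```

```text
t 33.42 tcp [0.3724 0.3439 0.1173] F [-0.34 -0.8   2.31] open 0.0315 jaw 87.7 x [ 0. -0. -1.] y [-0.999  0.04  -0.   ] z [ 0.04   0.999 -0.   ]
j [  65.    10.7  -28.8    0.   -50.5 -157.3]
tool shift now: [-0.0826 -0.2494 -0.4117]
jaw change (world +z)  0.0  roll =  -0.0
shift in axes after roll: [-0.0826 -0.2494 -0.4117]
```

Request:
servo_tool --motion '[{"offset": [-0.02, 0, 0], "roll": 0, "claw": -1}, {"offset": [-0.03, 0, 0], "roll": 0, "claw": -1}, {"offset": [-0.035, 0, 0], "roll": 0, "claw": -1}, {"offset": [0, -0.0167, -0.0277], "roll": 0, "claw": -1}, {"offset": [0, -0.03, -0.05], "roll": 0, "claw": -1}, {"offset": [0, -0.03, -0.05], "roll": 0, "claw": -1}, {"offset": [0, -0.03, -0.05], "roll": 0, "claw": -1}, {"offset": [0, -0.03, -0.05], "roll": 0, "claw": -1}, {"offset": [0, -0.03, -0.05], "roll": 0, "claw": -1}, {"offset": [0, -0.03, -0.05], "roll": 0, "claw": -1}, {"offset": [0, -0.03, -0.05], "roll": 0, "claw": -1}, {"offset": [0, -0.0227, -0.034], "roll": 0, "claw": -1}]'

```text
clock: 34.92
tool_pos: [0.6053, -0.0796, 0.2012]
orientation: [82.6, 89.9, 170.2]
force: [0.6, 0.9, -3.4]
opening: 0.0314
```

Request:
servo_tool --motion '[{"offset": [0, 0, 0], "roll": 0, "claw": -1}, {"offset": [0.03, 0, 0], "roll": 0, "claw": -1}, {"offset": [0.02, 0, 0], "roll": 0, "claw": -1}, {"offset": [0, 0, 0], "roll": 0, "claw": -1}]'

```text
clock: 35.42
tool_pos: [0.6032, -0.0768, 0.1501]
orientation: [92.6, 89.8, -179.7]
force: [-0.3, -0.2, -3.1]
opening: 0.0309
```

```bash
python3 -c "
from h import *
go([.605,-.0775,.1225],87.7)"
```

```text
t 35.42 tcp [ 0.6032 -0.0768  0.1501] F [-0.34 -0.16 -3.14] open 0.0309 jaw 87.7 x [-0.004 -0.    -1.   ] y [-0.999  0.04   0.004] z [ 0.04   0.999 -0.   ]
j [ 1.110e+01  1.780e+01 -1.380e+01 -1.000e-01 -5.860e+01 -1.034e+02]
tool shift now: [ 0.0276 -0.0019 -0.0006]
jaw change (world +z)  -0.0  roll =  0.0
shift in axes after roll: [ 0.0276 -0.0019 -0.0006]
```

Request:
servo_tool --motion '[{"offset": [0.015, 0, -0.0005], "roll": 0, "claw": -1}, {"offset": [0.009, 0, 0], "roll": 0, "claw": -1}, {"offset": [0.003, 0, 0], "roll": 0, "claw": -1}, {"offset": [0, 0, 0], "roll": 0, "claw": -1}, {"offset": [0, 0, 0], "roll": 0, "claw": -1}]'

```text
clock: 36.05
tool_pos: [0.6052, -0.0779, 0.1256]
orientation: [-84.8, 90.0, 2.9]
force: [-0.2, -0.1, -2.4]
opening: 0.0315
```

```bash
python3 -c "
from h import *
go([.605,-.0775,.1215],87.7)"; python3 m4.py 1
```

```text
t 36.05 tcp [ 0.6052 -0.0779  0.1256] F [-0.21 -0.1  -2.42] open 0.0315 jaw 87.69 x [ 0.001  0.    -1.   ] y [-0.999  0.04  -0.001] z [0.04  0.999 0.   ]
j [  11.    19.2  -15.5    0.   -55.3 -103.3]
tool shift now: [0.0041 0.0002 0.0004]
jaw change (world +z)  0.01  roll =  -0.01
shift in axes after roll: [0.0041 0.0002 0.0004]
scene blue 8 captop 0.2087 encl [ 0.6347 -0.066 ] mean [ 0.6311 -0.0663]
```

Request:
servo_tool --motion '[{"offset": [0.002, 0, 0], "roll": 0, "claw": -1}, {"offset": [0.001, 0, 0], "roll": 0, "claw": -1}, {"offset": [0, 0, 0], "roll": 0, "claw": -1}]'

```text
clock: 36.52
tool_pos: [0.6048, -0.0779, 0.122]
orientation: [96.6, 90.0, -175.7]
force: [0.5, 0.1, -3.0]
opening: 0.0314
```

Request:
servo_tool --motion '[{"offset": [0.0007, 0, 0], "roll": 0, "claw": -1}, {"offset": [0, 0, 0], "roll": 0, "claw": -1}]'

```text
clock: 36.78
tool_pos: [0.6049, -0.0779, 0.1214]
orientation: [112.4, 90.0, -159.9]
force: [0.4, 1.0, -2.9]
opening: 0.0316
```

Request:
servo_tool --motion '[{"offset": [0.0007, 0, 0], "roll": 0, "claw": -1}, {"offset": [0, 0, 0], "roll": 0, "claw": -1}]'

```text
clock: 37.02
tool_pos: [0.6052, -0.078, 0.1213]
orientation: [-100.5, 90.0, -12.8]
force: [-1.1, 0.2, 0.7]
opening: 0.0311
```

Request:
servo_tool --motion '[{"offset": [0, 0, 0], "roll": 0, "claw": 0.35}, {"offset": [0, 0, 0], "roll": 0, "claw": 0.35}, {"offset": [0, 0, 0], "roll": 0, "claw": 0.35}, {"offset": [-0.02, 0, 0], "roll": 0, "claw": 0.35}, {"offset": [-0.03, 0, 0], "roll": 0, "claw": 0.35}, {"offset": [-0.03, 0, 0], "roll": 0, "claw": 0.35}, {"offset": [0, 0.009, 0.058], "roll": 0, "claw": 0.35}, {"offset": [0, 0.009, 0.058], "roll": 0, "claw": 0.35}, {"offset": [0, 0.009, 0.058], "roll": 0, "claw": 0.35}, {"offset": [0, 0.009, 0.058], "roll": 0, "claw": 0.35}, {"offset": [0, 0.009, 0.058], "roll": 0, "claw": 0.35}, {"offset": [0, 0.009, 0.058], "roll": 0, "claw": 0.35}]'

```text
clock: 38.52
tool_pos: [0.5645, 0.2739, 0.2009]
orientation: [-51.2, 90.0, 36.5]
force: [0.9, -0.2, 0.3]
opening: 0.0592
```

Request:
servo_tool --motion '[{"offset": [0, 0.0045, 0.024], "roll": 0, "claw": 0.35}, {"offset": [0, 0, 0], "roll": 0, "claw": 0.35}, {"offset": [0.03, 0, 0], "roll": 0, "claw": 0.35}, {"offset": [0.02, 0, 0], "roll": 0, "claw": 0.35}, {"offset": [0, 0, 0], "roll": 0, "claw": 0.35}]'

```text
clock: 39.15
tool_pos: [0.5609, 0.2941, 0.1493]
orientation: [134.0, 89.8, -138.4]
force: [-0.1, 0.5, 0.4]
opening: 0.0594
```

```bash
python3 -c "
from h import *
go([.5616,.2962,.114],87.7)"; python3 m4.py 1
```

```text
t 39.15 tcp [0.5609 0.2941 0.1493] F [-0.11  0.47  0.39] open 0.0594 jaw 87.61 x [-0.003 -0.002 -1.   ] y [-0.999  0.042  0.002] z [ 0.042  0.999 -0.002]
j [  45.3   20.   -10.6   -0.   -59.5 -137.7]
tool shift now: [ 0.0353 -0.0007  0.0022]
jaw change (world +z)  0.09  roll =  -0.09
shift in axes after roll: [ 0.0353 -0.0007  0.0022]
scene blue 190 captop 0.1499 encl [ 0.6032 -0.0782] mean [ 0.6033 -0.0775]
```

Request:
servo_tool --motion '[{"offset": [0.015, 0, 0.0005], "roll": 0, "claw": 0.35}, {"offset": [0.015, 0, 0], "roll": 0, "claw": 0.35}, {"offset": [0.004, 0, 0], "roll": 0, "claw": 0.35}, {"offset": [0, 0, 0], "roll": 0, "claw": 0.35}, {"offset": [0, 0, 0], "roll": 0, "claw": -1}, {"offset": [0, 0, 0], "roll": 0, "claw": -1}, {"offset": [0, 0, 0], "roll": 0, "claw": -1}, {"offset": [0, 0, 0], "roll": 0, "claw": -1}, {"offset": [0, 0, 0], "roll": 0, "claw": -1}]'

```text
clock: 40.38
tool_pos: [0.5615, 0.2964, 0.117]
orientation: [-141.3, 90.0, -53.6]
force: [0.8, -2.0, 2.5]
opening: 0.0318
```

```bash
python3 -c "
from h import *
go([.572,.0545,.18],87.7)"
```

```text
t 40.38 tcp [0.5615 0.2964 0.117 ] F [ 0.8  -1.96  2.51] open 0.0318 jaw 87.7 x [ 0. -0. -1.] y [-0.999  0.04  -0.   ] z [ 0.04   0.999 -0.   ]
j [  45.4   21.8  -12.7    0.   -55.5 -137.7]
tool shift now: [-0.0629 -0.0202 -0.2413]
jaw change (world +z)  0.0  roll =  -0.0
shift in axes after roll: [-0.0629 -0.0202 -0.2413]
```

Request:
servo_tool --motion '[{"offset": [-0.015, 0, 0], "roll": 0, "claw": -1}, {"offset": [-0.025, 0, 0], "roll": 0, "claw": -1}, {"offset": [-0.025, 0, 0], "roll": 0, "claw": -1}, {"offset": [0, -0.0035, -0.033], "roll": 0, "claw": -1}, {"offset": [0, -0.0035, -0.044], "roll": 0, "claw": -1}, {"offset": [0, -0.0035, -0.044], "roll": 0, "claw": -1}, {"offset": [0, -0.0035, -0.044], "roll": 0, "claw": -1}, {"offset": [0, -0.0035, -0.044], "roll": 0, "claw": -1}, {"offset": [0, -0.0027, -0.0323], "roll": 0, "claw": -1}, {"offset": [0, 0, 0], "roll": 0, "claw": -1}, {"offset": [0.025, 0, 0], "roll": 0, "claw": -1}, {"offset": [0.02, 0, 0], "roll": 0, "claw": -1}]'

```text
clock: 41.88
tool_pos: [0.5719, 0.0554, 0.1366]
orientation: [-27.2, 90.0, 60.5]
force: [0.3, 0.2, -3.6]
opening: 0.0313
```

Request:
servo_tool --motion '[{"offset": [0.01, 0, 0], "roll": 0, "claw": -1}, {"offset": [0.003, 0, 0], "roll": 0, "claw": -1}, {"offset": [0, 0, 0], "roll": 0, "claw": -1}, {"offset": [0, 0, 0], "roll": 0, "claw": -1}]'

```text
clock: 42.38
tool_pos: [0.5724, 0.055, 0.1245]
orientation: [-69.5, 89.9, 18.2]
force: [0.6, -1.2, -2.6]
opening: 0.0313
```

```bash
python3 -c "
from h import *
go([.572,.0545,.121],87.7)"
```

```text
t 42.38 tcp [0.5724 0.055  0.1245] F [ 0.56 -1.21 -2.55] open 0.0313 jaw 87.71 x [ 0.001  0.    -1.   ] y [-0.999  0.04  -0.001] z [0.04  0.999 0.   ]
j [  25.    16.2  -20.1    0.   -53.7 -117.3]
tool shift now: [ 0.0035  0.0004 -0.0005]
jaw change (world +z)  -0.01  roll =  0.01
shift in axes after roll: [ 0.0035  0.0004 -0.0005]
```

Request:
servo_tool --motion '[{"offset": [0.002, 0, 0], "roll": 0, "claw": -1}, {"offset": [0.001, 0, 0], "roll": 0, "claw": -1}, {"offset": [0, 0, 0], "roll": 0, "claw": -1}]'

```text
clock: 42.75
tool_pos: [0.5721, 0.0547, 0.121]
orientation: [-85.7, 90.0, 2.0]
force: [-0.7, 0.4, -0.8]
opening: 0.0314
```

Request:
servo_tool --motion '[{"offset": [0.0006, 0, 0], "roll": 0, "claw": -1}, {"offset": [0, 0, 0], "roll": 0, "claw": -1}]'

```text
clock: 43.0
tool_pos: [0.5724, 0.0547, 0.1209]
orientation: [-89.2, 89.9, -1.5]
force: [-1.0, -1.3, 5.9]
opening: 0.0317
```

Request:
servo_tool --motion '[{"offset": [0, 0, 0], "roll": 0, "claw": 0.35}, {"offset": [0, 0, 0], "roll": 0, "claw": 0.35}, {"offset": [0, 0, 0], "roll": 0, "claw": 0.35}, {"offset": [-0.02, 0, 0], "roll": 0, "claw": 0.35}, {"offset": [-0.03, 0, 0], "roll": 0, "claw": 0.35}, {"offset": [-0.03, 0, 0], "roll": 0, "claw": 0.35}, {"offset": [0, 0.02, 0.0435], "roll": 0, "claw": 0.35}, {"offset": [0, 0.02, 0.0435], "roll": 0, "claw": 0.35}, {"offset": [0, 0.02, 0.0435], "roll": 0, "claw": 0.35}, {"offset": [0, 0.02, 0.0435], "roll": 0, "claw": 0.35}, {"offset": [0, 0.02, 0.0435], "roll": 0, "claw": 0.35}, {"offset": [0, 0.0185, 0.0435], "roll": 0, "claw": 0.35}]'

```text
clock: 44.5
tool_pos: [0.4632, 0.3217, 0.2002]
orientation: [-25.8, 90.0, 61.9]
force: [1.0, -0.2, -0.5]
opening: 0.0593
```

Request:
servo_tool --motion '[{"offset": [0, 0, 0], "roll": 0, "claw": 0.35}, {"offset": [0.03, 0, 0], "roll": 0, "claw": 0.35}, {"offset": [0.02, 0, 0], "roll": 0, "claw": 0.35}, {"offset": [0, 0, 0], "roll": 0, "claw": 0.35}]'

```text
clock: 45.0
tool_pos: [0.4635, 0.3189, 0.1487]
orientation: [141.9, 89.8, -130.4]
force: [0.6, 0.0, 0.5]
opening: 0.059
```

```bash
python3 -c "
from h import *
go([.4638,.3202,.116],87.7)"; python3 m4.py 1
```

```text
t 45.0 tcp [0.4635 0.3189 0.1487] F [0.59 0.01 0.47] open 0.059 jaw 87.66 x [-0.002 -0.003 -1.   ] y [-0.999  0.041  0.002] z [ 0.041  0.999 -0.003]
j [  54.5   13.8  -19.7   -0.   -56.7 -146.8]
tool shift now: [ 0.0327 -0.0004  0.0014]
jaw change (world +z)  0.04  roll =  -0.04
shift in axes after roll: [ 0.0327 -0.0004  0.0014]
scene red 183 captop 0.1497 encl [0.5724 0.0543] mean [0.5729 0.0548]
scene blue 191 captop 0.1497 encl [ 0.603  -0.0782] mean [ 0.6035 -0.0775]
```

Request:
servo_tool --motion '[{"offset": [0.015, 0, 0], "roll": 0, "claw": 0.35}, {"offset": [0.014, 0, 0], "roll": 0, "claw": 0.35}, {"offset": [0.002, 0, 0], "roll": 0, "claw": 0.35}, {"offset": [0, 0, 0], "roll": 0, "claw": 0.35}, {"offset": [0, 0, 0], "roll": 0, "claw": -1}, {"offset": [0, 0, 0], "roll": 0, "claw": -1}, {"offset": [0, 0, 0], "roll": 0, "claw": -1}, {"offset": [0, 0, 0], "roll": 0, "claw": -1}, {"offset": [0, 0, 0], "roll": 0, "claw": -1}]'

```text
clock: 46.22
tool_pos: [0.4641, 0.3202, 0.1194]
orientation: [-128.5, 90.0, -40.8]
force: [0.3, -0.7, 1.8]
opening: 0.031
```

```bash
python3 -c "
from h import *
go([.5255,-.028,.19],87.7)"
```

```text
t 46.23 tcp [0.4641 0.3202 0.1194] F [ 0.34 -0.73  1.78] open 0.031 jaw 87.7 x [ 0. -0. -1.] y [-0.999  0.04  -0.   ] z [ 0.04   0.999 -0.   ]
j [  54.5   15.6  -21.7    0.   -52.7 -146.8]
tool shift now: [-0.0706 -0.0753 -0.3454]
jaw change (world +z)  0.0  roll =  -0.0
shift in axes after roll: [-0.0706 -0.0753 -0.3454]
```

Request:
servo_tool --motion '[{"offset": [-0.02, 0, 0], "roll": 0, "claw": -1}, {"offset": [-0.04, 0, 0], "roll": 0, "claw": -1}, {"offset": [-0.045, 0, 0], "roll": 0, "claw": -1}, {"offset": [-0.045, 0, 0], "roll": 0, "claw": -1}, {"offset": [0, -0.0075, -0.0345], "roll": 0, "claw": -1}, {"offset": [0, -0.011, -0.05], "roll": 0, "claw": -1}, {"offset": [0, -0.011, -0.05], "roll": 0, "claw": -1}, {"offset": [0, -0.011, -0.05], "roll": 0, "claw": -1}, {"offset": [0, -0.011, -0.05], "roll": 0, "claw": -1}, {"offset": [0, -0.011, -0.05], "roll": 0, "claw": -1}, {"offset": [0, -0.0075, -0.0355], "roll": 0, "claw": -1}, {"offset": [0, -0.0055, -0.0255], "roll": 0, "claw": -1}]'

```text
clock: 47.72
tool_pos: [0.5252, -0.0295, 0.2685]
orientation: [74.7, 89.9, 162.3]
force: [-0.6, -0.0, -2.9]
opening: 0.0313
```

Request:
servo_tool --motion '[{"offset": [0, 0, 0], "roll": 0, "claw": -1}, {"offset": [0, 0, 0], "roll": 0, "claw": -1}]'

```text
clock: 47.98
tool_pos: [0.5253, -0.0277, 0.2687]
orientation: [71.8, 90.0, 159.5]
force: [-0.4, 0.0, -3.2]
opening: 0.0314
```

```bash
python3 -c "
from h import *
go([.5255,-.028,.1245],87.7)"
```

```text
t 47.98 tcp [ 0.5253 -0.0277  0.2687] F [-0.43  0.01 -3.17] open 0.0314 jaw 87.66 x [-0.001  0.    -1.   ] y [-0.999  0.041  0.001] z [0.041 0.999 0.   ]
j [  18.3    5.   -14.1   -0.   -71.  -110.7]
tool shift now: [ 0.1442 -0.0003 -0.0003]
jaw change (world +z)  0.04  roll =  -0.04
shift in axes after roll: [ 0.1442 -0.0003 -0.0003]
```

Request:
servo_tool --motion '[{"offset": [0.03, 0, 0], "roll": 0, "claw": -1}, {"offset": [0.04, 0, 0], "roll": 0, "claw": -1}, {"offset": [0.04, 0, 0], "roll": 0, "claw": -1}, {"offset": [0.02, 0, 0], "roll": 0, "claw": -1}, {"offset": [0.01, 0, 0], "roll": 0, "claw": -1}, {"offset": [0.002, 0, 0], "roll": 0, "claw": -1}, {"offset": [0, 0, 0], "roll": 0, "claw": -1}, {"offset": [0, 0, 0], "roll": 0, "claw": -1}]'

```text
clock: 48.98
tool_pos: [0.5261, -0.0278, 0.1281]
orientation: [-73.2, 89.9, 14.5]
force: [-0.1, 0.3, -2.0]
opening: 0.0312
```

Request:
servo_tool --motion '[{"offset": [0.001, 0, 0], "roll": 0, "claw": -1}, {"offset": [0, 0, 0], "roll": 0, "claw": -1}]'

```text
clock: 49.22
tool_pos: [0.5256, -0.028, 0.1264]
orientation: [-68.1, 90.0, 19.6]
force: [-0.1, 0.9, -3.4]
opening: 0.0316
```

Request:
servo_tool --motion '[{"offset": [0.0015, 0, 0], "roll": 0, "claw": -1}, {"offset": [0.0005, 0, 0], "roll": 0, "claw": -1}, {"offset": [0, 0, 0], "roll": 0, "claw": -1}]'

```text
clock: 49.6
tool_pos: [0.5255, -0.028, 0.1241]
orientation: [109.6, 90.0, -162.7]
force: [-0.6, -0.3, -3.5]
opening: 0.0312
```

Request:
servo_tool --motion '[{"offset": [0.0007, 0, 0], "roll": 0, "claw": -1}, {"offset": [0, 0, 0], "roll": 0, "claw": -1}]'

```text
clock: 49.85
tool_pos: [0.5256, -0.028, 0.1234]
orientation: [96.4, 90.0, -175.9]
force: [0.7, 0.0, -2.3]
opening: 0.0316
```

Request:
servo_tool --motion '[{"offset": [0.0006, 0, 0], "roll": 0, "claw": -1}, {"offset": [0, 0, 0], "roll": 0, "claw": -1}]'

```text
clock: 50.1
tool_pos: [0.5259, -0.028, 0.1233]
orientation: [-96.3, 90.0, -8.6]
force: [-0.5, -0.7, 1.9]
opening: 0.0313
```

Request:
servo_tool --motion '[{"offset": [0, 0, 0], "roll": 0, "claw": 0.35}, {"offset": [0, 0, 0], "roll": 0, "claw": 0.35}, {"offset": [0, 0, 0], "roll": 0, "claw": 0.35}, {"offset": [-0.02, 0, 0], "roll": 0, "claw": 0.35}, {"offset": [-0.04, 0, 0], "roll": 0, "claw": 0.35}, {"offset": [-0.04, 0, 0], "roll": 0, "claw": 0.35}, {"offset": [0, 0.01, -0.045], "roll": 0, "claw": 0.35}, {"offset": [0, 0.01, -0.045], "roll": 0, "claw": 0.35}, {"offset": [0, 0.01, -0.045], "roll": 0, "claw": 0.35}, {"offset": [0, 0.01, -0.045], "roll": 0, "claw": 0.35}, {"offset": [0, 0, -0.045], "roll": 0, "claw": 0.35}, {"offset": [0, 0, -0.045], "roll": 0, "claw": 0.35}]'

```text
clock: 51.6
tool_pos: [0.4745, -0.2976, 0.223]
orientation: [-96.1, 90.0, -8.5]
force: [0.7, 0.4, 0.2]
opening: 0.0589
```

Request:
servo_tool --motion '[{"offset": [-0.03, 0, -0.05], "roll": 0, "claw": 0.35}, {"offset": [-0.03, 0, -0.05], "roll": 0, "claw": 0.35}, {"offset": [0, 0, -0.05], "roll": 0, "claw": 0.35}, {"offset": [0, 0, 0], "roll": 0, "claw": 0.35}, {"offset": [0, 0, 0], "roll": 0, "claw": 0.35}]'

```text
clock: 52.22
tool_pos: [0.4684, -0.446, 0.2821]
orientation: [51.4, 89.9, 139.1]
force: [0.9, 0.4, -0.3]
opening: 0.0591
```

```bash
python3 m4.py 1
python3 - <<'E'
from h import *
go()
R=dict(red=(.571,.0545),blue=(.605,-.078),yellow=(.526,-.028))
for n in ["scene","side"]:
    s=ctrl.snapshot(n);cv2.imwrite(f"pics/z_{n}.png",s["frame"]);P=proj(s);x,y,z=P[...,0],P[...,1],P[...,2]
    for c,(a,b) in R.items():
        # bottle base: rough lower body fit not seen; body circle from white points z .02-.09
        m=(np.hypot(x-a,y-b)<.032)&(z>.015)&(z<.09)
        m=cv2.erode(m.astype(np.uint8),np.ones((3,3)))>0
        Q=P[m]; f=circ(Q[:,:2],.024)
        lo=Q[Q[:,2]<.05];hi=Q[Q[:,2]>.06]
        print(n,c,"body axis",f.round(4),len(Q), "lo",circ(lo[:,:2],.024).round(4) if len(lo)>20 else "", "hi",circ(hi[:,:2],.024).round(4) if len(hi)>20 else "")
    m=mask(s,"green")&(x<.55)&(abs(y)<.2)
    print("dish",P[m].mean(0).round(4))
E
```

```text
scene red 182 captop 0.1497 encl [0.5721 0.0545] mean [0.5727 0.0548]
scene blue 190 captop 0.1497 encl [ 0.6034 -0.078 ] mean [ 0.6032 -0.0777]
scene yellow 150 captop 0.1501 encl [ 0.5243 -0.0282] mean [ 0.5254 -0.0281]
side red 150 captop 0.1481 encl [0.5724 0.0557] mean [0.5717 0.0564]
side blue 25 captop 0.1482 encl [ 0.6041 -0.0771] mean [ 0.6048 -0.0805]
side yellow 137 captop 0.1477 encl [ 0.5257 -0.0257] mean [ 0.5251 -0.0256]
t 52.33 tcp [ 0.4688 -0.4452  0.2828] F [-1.48  0.46  0.07] open 0.0591 jaw 87.74 x [-0.  0. -1.] y [-0.999  0.039  0.   ] z [0.039 0.999 0.   ]
j [-26.3  16.3   1.8  -0.  -75.6 -66. ]
scene red body axis [0.5708 0.0553] 292 lo [0.5707 0.0554] hi [0.5708 0.0552]
scene blue body axis [ 0.6015 -0.0777] 287 lo [ 0.6014 -0.0778] hi [ 0.6016 -0.0777]
scene yellow body axis [ 0.5238 -0.027 ] 299 lo [ 0.5671 -0.0179] hi [ 0.5238 -0.0268]
dish [ 0.4859 -0.1192  0.0199]
side red body axis [0.5547 0.0943] 396 lo [0.5732 0.0544] hi [0.5728 0.0543]
side blue body axis [ 0.604  -0.0782] 362 lo [ 0.6042 -0.0783] hi [ 0.6039 -0.0782]
side yellow body axis [ 0.5262 -0.028 ] 416 lo [ 0.5261 -0.0282] hi [ 0.5262 -0.028 ]
dish [ 0.4826 -0.12    0.0181]
```

Run:
```python
import cv2,numpy as np
a=cv2.imread("pics/z_scene.png")[100:280,120:400]; b=cv2.imread("pics/z_side.png")[90:270,200:480]
cv2.imwrite("pics/zz.png",np.hstack([cv2.resize(i,(400,257),interpolation=cv2.INTER_CUBIC) for i in (a,b)]))
```

```text
(no output)
```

View pics/zz.png

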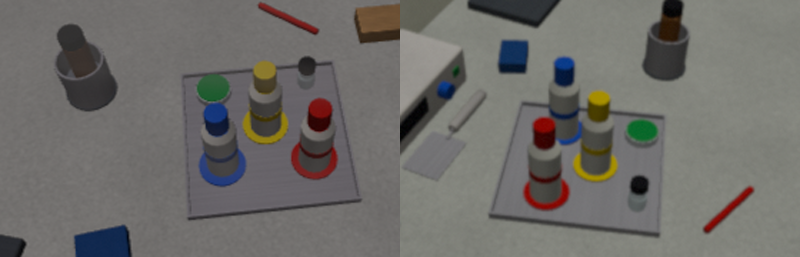

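```bash
python3 -c "
from plant import ctrl
print(ctrl.close_job())"
```

```text
the job is handed in; nothing more can be done
None
```

The job is done in the order asked and handed in at about 52 s of the 144 s allowed, with the arm clear of everything; the close reports no verdict.

- **Bottles out:** I set red, yellow and blue upright on the black mat, releasing each one only after the force reading showed it touch.
- **Tube:** I lowered it in small steps into the canister. Contact came at +3.6 N, with the tube's base at about 35 mm, which matches the roughly 36 mm seen in the depth image. I released it there, and pictures afterwards show it standing upright.
- **Bottles back:** Each bottle stands on the pad of its own colour and was also released after contact.

**Last checks:**
- **Bottles:** in the last pictures all three are upright. The two cameras put caps and bodies within about 2 mm of the pad centres; one scene-camera fit of the blue body gave about 4 mm. Two other body fits, one for red and one for yellow, came out about 4 cm off. I took these as bad fits, since the cap positions and the pictures contradict them.
- **Petri dish:** its measured position is unchanged.
- **Forces:** the readings at the end of each move stayed below about 6 N.

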